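# Put the decorator's things back in their matching holders

## Task

Tidy the decorating bench: put each of the four things back into the wooden holder made for it - the brown varnish jar upright in the large round well, the turned wooden stamp upright in the small round well, the printed test tile flat and square between the four corners of the square tray, and the black matchbox flat and lengthwise in the small oblong tray. Keep the jar upright all the way, and leave the cork and the eraser where they are.

Things in the scene. Friction and masses are not known exactly. Their poses are not given: they have to be found in the camera images.
- varnish_jar_mid (a point): Amber-brown round jar with a black lid (shut, stays on), 62 mm across and 82 mm tall, about 0.19 kg, standing upright on the table. Point at its centre, 41 mm above its underside; z up.
- seal_stamp_mid (a point): Turned brown wooden stamp with a slim waist, standing upright, 64 mm tall, foot 28 mm across, upper half about 24 mm across. Point at its centre, 32 mm above its underside; z up.
- test_tile_mid (a point): White square fired tile with a green leaf print, 60 x 60 x 7 mm, lying flat on the table print up. Point at its centre, 3.5 mm above its underside; x and y along its sides, z up.
- match_box_mid (a point): Small black matchbox, 24 mm (its x) by 39 mm (its y) by 11 mm high, lying flat. Point at its centre, 5.5 mm above its underside; z up.
- jar_holder_seat (a point): Fixed to the table. This point is the centre of the seat, 6 mm above the table; z up. The base board lies at the seat's height all round. Large round well for the jar on a 104 mm square wooden board: rim 78 mm inside, 90 mm outside diameter, 7 mm high above the seat.
- stamp_holder_seat (a point): Fixed to the table. This point is the centre of the seat, 6 mm above the table; z up. The base board lies at the seat's height all round. Small round well for the stamp on a 70 mm square wooden board: rim 44 mm inside, 56 mm outside diameter, 7 mm high above the seat.
- tile_holder_seat (a point): Fixed to the table. This point is the centre of the seat, 6 mm above the table; z up. The base board lies at the seat's height all round. Square tray for the tile, a 96 mm square wooden board with four L-shaped corner stops (6 mm thick, 7 mm high above the seat) that leave 76 x 76 mm inside; the middle 52 mm of every side is open. x and y along its sides.
- box_holder_seat (a point): Fixed to the table. This point is the centre of the seat, 6 mm above the table; z up. The base board lies at the seat's height all round. Small oblong tray for the matchbox, 58 (x) by 75 (y) mm wooden board with corner stops (6 mm thick, 7 mm high above the seat) that leave 38 (x) by 55 (y) mm inside; the middle 43 mm of the long sides is open.
- cork_mid (a point): Brown cork stopper, 32 mm across, 31 mm tall, standing loose among the things; to be left alone. Point at its centre, 15.5 mm up.
- eraser_mid (a point): Worn cream-white eraser, 19 (x) by 44 (y) by 12 mm, lying loose among the things; to be left alone. Point at its centre, 6 mm up.
Mind the look-alikes: they are no part of the job. Several things look just like the part that bears test_tile_mid: the one meant starts nearest to the robot's base.

How it is judged (in metres and radians):
At the end, for the whole second after the job is handed in: Jar and stamp upright in their wells (centres within 12 mm), tile and matchbox flat on their seats (within 14 mm, tile square within 0.35 rad, box lengthwise within 0.5 rad), each at seat height within 3 mm, all at rest; cork and eraser within 30 mm of their starts (horizontal distance between varnish_jar_mid and jar_holder_seat below 0.012 m and z of varnish_jar_mid in the frame of jar_holder_seat between 0.038 and 0.044 m and angle between each of varnish_jar_mid, seal_stamp_mid, test_tile_mid, match_box_mid's own z axis and vertical below 0.08 rad and linear speed of each of varnish_jar, seal_stamp, test_tile, match_box below 0.02 m/s and horizontal distance between seal_stamp_mid and stamp_holder_seat below 0.012 m and z of seal_stamp_mid in the frame of stamp_holder_seat between 0.029 and 0.035 m and horizontal distance between test_tile_mid and tile_holder_seat below 0.014 m and z of test_tile_mid in the frame of tile_holder_seat between 0.0005 and 0.0065 m and horizontal distance between match_box_mid and box_holder_seat below 0.014 m and z of match_box_mid in the frame of box_holder_seat between 0.0025 and 0.0085 m and (angle between the x axis of test_tile_mid and the x axis of tile_holder_seat, either way round below 0.35 rad or angle between the x axis of test_tile_mid and the y axis of tile_holder_seat, either way round below 0.35 rad) and angle between the y axis of match_box_mid and the y axis of box_holder_seat, either way round below 0.5 rad and distance of each of cork_mid, eraser_mid from where it was at the start of the episode below 0.03 m); the robot touches nothing.
It fails at once if the varnish jar is tipped over (angle between varnish_jar_mid's own z axis and vertical above 0.6 rad).
It fails at once if the cork is moved from its place (distance of cork_mid from where it was at the start of the episode above 0.03 m).
It fails at once if the eraser is moved from its place (distance of eraser_mid from where it was at the start of the episode above 0.03 m).
It also fails if it takes over 112 s, if anything falls off the work surface, if the arm or the gripper's body presses on something with over 40 N, if the wrist force passes 120 N, or if a joint passes its speed limit or range.

## Robot

A 6-joint arm with a two-finger parallel gripper is mounted at the origin on a cart in front of the work surface, level with it; the furniture and walls round the work are solid. World frame = base frame: x ahead of the robot, y to its left, z up, the work surface at z = 0. Lengths are in mm, angles in rad, forces in N, time in s.
With the tool pointing down it reaches from about 350 to 875 mm from the base axis. Payload 4.2 kg.
Tool frame: the origin (TCP) lies at the very end of the fingers, on their centre line; the grasp point (between the pads) lies 19 mm behind it; z points along the fingers, y is the line along which they close (so a half turn about z gives the same grasp; the last joint's range is limited). The gripper opens to 85 mm and grips with 20 to 120 N. Pads are 22 mm wide; open, the fingers measure 114 mm over their backs; the gripper's body (76 mm by 85 mm) begins 54 mm behind the grasp point. The pads swing forward as they close: fully open they stand 13 mm farther back than shut.
Start: joints at [-0.956, 0.385, 0.008, 0, -1.194, -0.259], TCP at [217.727, -585.828, 191.712] pointing down, gripper open.
Joint ranges: [-3.14, 3.14], [-1.21, 2.06], [-1.07, 1.41], [-3.16, 2.05], [-2.99, -0.16], [-3.1, 3.1]. Speed limits (rad/s): [2.79, 2.79, 3.14, 3.14, 3.14, 3.14].

## Interface

Orientations are given as a unit quaternion [x, y, z, w].
In Python, from bench import arm, optics gives the robot as it stands. The module is installed in compiled form; this text tells all that it offers.
- The arm moves only by the tool step_arm, never from a script. Its argument "motion" is a list of rows, each an object with "dr": the turn, a rotation vector about the tool's x, y, z in units of 8 degrees (1.0 is 8 degrees), a list of three; "slide": the shift along the tool's x, y, z in mm, a list of three; "jaw": the finger opening in mm, from 0 to 85.4. A call has exactly 8 rows; each row is the pose to reach, as a shift and turn from the pose commanded when the call began, along the tool's axes at that moment; what a row does not reach only later rows make up. A row lasts 1/8 s, in which the tool goes at most 62.5 mm and 10.7 degrees, less where a joint would pass 70% of its speed; a pose out of reach is approached as far as the arm can. A call with a gripper value outside its range is refused whole. The fingers move at their own pace and stop on an object; the grip force is fixed at half the most. Time passes only in rows, so rows that repeat a pose let the fingers close, or fill a call up. It gives the time, the measured TCP pose, the force, the opening and the grip force at its end, in the units of the state.
- arm.read_state(): the state, without advancing time (a new reading comes with each control period).
- optics.get_image(name): name is "side" or "top"; returns the picture (384x512x3 uint8, blue, green, red); there is no depth.
- optics.camera_info(name): a dict with "camera_matrix" (3x3 intrinsics, pixels), "k1" (the pictures are not rectified: a ray, as slopes to the right and down, at radius r is drawn at 1 + k1 r^2 times it, then the intrinsics apply), "view" (4x4, takes a point from world to camera coordinates). Camera axes: x right, y up, looking along -z (the intrinsics and any distortion apply to the point x, -y, -z); pixel columns grow to the right and rows downward; lengths in mm; the calibration is good to about 2 mm. A picture is of the moment at which its call begins. camera_info takes no time and is no camera call.
- arm.job_done(): hands the job in; it is judged then, once.
The state is a dict: "clock": time; "joints": joint angles; "joint_vel": joint speeds; "joint_efforts": joint torques, N m; "position": TCP position; "ee_rot": TCP orientation; "contact_force": force on the tool from outside, world axes, zero at the start; "wrist_torque": the same for the moment, N m; "gripper_width": finger opening in mm; "grasp_force": force on a finger pad.
Only numpy, scipy, OpenCV 4.12 (cv2) and the standard library are available. Lean on these libraries where they do the work, as an engineer would, in place of code of your own. Each camera call takes 0.05 s, during which the arm holds its last target. There are 200 camera calls.

## Working session

There is one attempt and no reset: what is moved stays moved. The work goes in short steps, Python scripts to look and compute and a tool call to move; the robot and the scene stay as the last step left them, time stands still between calls to the robot, and variables do not carry over. Pictures are saved under pics/ and viewed, at most 14 in all, crops included, and the job is handed in when it is done.

Besides the shell and the picture viewer there is one more tool, called after "Request:" as name(argument=value, ...), one argument or row to a line, values as JSON. step_arm: Moves the arm, as the interface text tells. Its arguments: {"type":"object","properties":{"motion":{"type":"array","items":{"type":"object","properties":{"dr":{"type":"array","items":{"type":"number"}},"slide":{"type":"array","items":{"type":"number"}},"jaw":{"type":"number"}}}}},"required":["motion"]}

```bash
mkdir -p pics; python3 - <<'E'
from bench import arm, optics
import cv2
for n in("top","side"):
    im=optics.get_image(n); cv2.imwrite(f"pics/{n}0.png",im)
    c=optics.camera_info(n); print(n,c)
s=arm.read_state(); print(s)
E
```

```text
top {'camera_matrix': array([[467.27863438,   0.        , 257.39490405],
       [  0.        , 467.27863438, 193.08616215],
       [  0.        ,   0.        ,   1.        ]]), 'k1': -0.028776694874443898, 'view': array([[-1.27881587e-03, -9.99921787e-01, -1.24412108e-02,
         2.03834921e+01],
       [ 9.91496084e-01, -2.88682430e-03,  1.30104505e-01,
        -5.29656946e+02],
       [-1.30130245e-01, -1.21690321e-02,  9.91422228e-01,
        -1.31590609e+03],
       [ 0.00000000e+00,  0.00000000e+00,  0.00000000e+00,
         1.00000000e+00]])}
side {'camera_matrix': array([[482.45694423,   0.        , 249.92418284],
       [  0.        , 482.45694423, 190.20460475],
       [  0.        ,   0.        ,   1.        ]]), 'k1': -0.1481207373724506, 'view': array([[-9.94423385e-01, -1.04804809e-01, -1.17508521e-02,
         5.29505016e+02],
       [ 4.16089791e-02, -4.92282806e-01,  8.69440240e-01,
        -5.78314539e+01],
       [-9.69062609e-02,  8.64102766e-01,  4.93898356e-01,
        -1.36435651e+03],
       [ 0.00000000e+00,  0.00000000e+00,  0.00000000e+00,
         1.00000000e+00]])}
{'clock': 0.1, 'joints': array([-9.56424414e-01,  3.85496781e-01,  6.76025121e-03, -4.59054095e-04,
       -1.19403395e+00, -2.58578153e-01]), 'joint_vel': array([ 0.00033967, -0.00163466,  0.00310683,  0.00123617,  0.00142155,
       -0.00036926]), 'joint_efforts': array([ 5.60558055e-04, -3.93318951e+01,  1.88929385e+01,  4.19785917e+00,
       -2.55585073e-03,  4.39337015e-06]), 'position': array([ 217.49827677, -585.2793723 ,  190.71629159]), 'ee_rot': array([-1.76876626e-01,  9.84232513e-01,  9.84727263e-04, -2.23941460e-04]), 'contact_force': array([-0.80229749, -0.6288313 , -0.39873826]), 'wrist_torque': array([-0.00221139,  0.00692767,  0.01486927]), 'grasp_force': 0.0, 'gripper_width': 85.39780129633195}
```

View pics/top0.png

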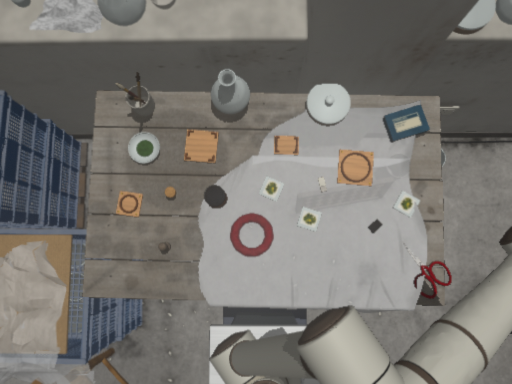

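View pics/side0.png

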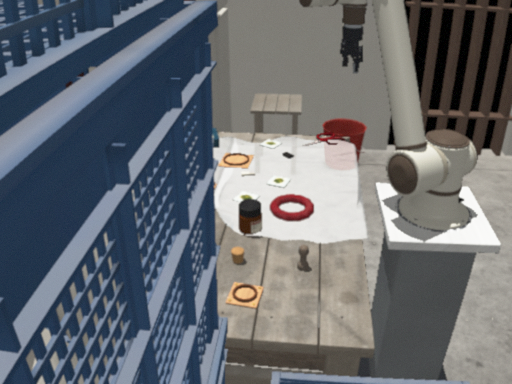

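The top view shows the jar lid at (215,197), cork (170,192), stamp (165,247), matchbox (376,226) and eraser (322,184). The jar well is at (355,168), the stamp well (129,204), the tile tray (201,146) and the box tray (287,145). There are three candidate tiles at (272,188), (309,218) and (406,204). The side view shows the same layout with no depth conflicts. Next I'll measure and confirm with an enlarged crop.

```bash
cat > h.py <<'E'
import numpy as np, cv2
from bench import arm, optics
from scipy.spatial.transform import Rotation as R
def ray(n,uv):
    c=optics.camera_info(n);K=c["camera_matrix"];V=c["view"]
    p=(np.array(uv,float)-K[:2,2])/[K[0,0],K[1,1]]
    q=p.copy()
    for _ in range(10): q=p/(1+c["k1"]*(q@q))
    d=V[:3,:3].T@np.array([q[0],-q[1],-1]); o=-V[:3,:3].T@V[:3,3]
    return o,d
def onz(n,uv,z):
    o,d=ray(n,uv); return o+d*(z-o[2])/d[2]
def proj(n,P):
    c=optics.camera_info(n);K=c["camera_matrix"];V=c["view"]
    x=V[:3,:3]@np.array(P,float)+V[:3,3]; s=np.array([x[0],-x[1]])/-x[2]; s=s*(1+c["k1"]*(s@s))
    return s*[K[0,0],K[1,1]]+K[:2,2]
def blobs(im,mask,z,n="top",amin=20,amax=2500):
    out=[]
    for c in cv2.findContours(mask,cv2.RETR_EXTERNAL,cv2.CHAIN_APPROX_NONE)[0]:
        a=cv2.contourArea(c)
        if amin<a<amax:
            w=np.array([onz(n,p[0],z)[:2] for p in c],np.float32)
            (cx,cy),(l,s),ang=cv2.minAreaRect(w)
            uv=c[:,0].mean(0)
            out.append((uv.round(1),np.round([cx,cy,l,s,ang],1)))
    return out
E
python3 - <<'E'
from h import *
im=cv2.imread("pics/top0.png"); H=cv2.cvtColor(im,cv2.COLOR_BGR2HSV)
roi=np.zeros(im.shape[:2],np.uint8); roi[88:305,88:442]=255
def m(lo,hi): return cv2.inRange(H,lo,hi)&roi
print("wood");[print(*b) for b in blobs(im,m((5,90,90),(20,255,255)),6)]
print("white");[print(*b) for b in blobs(im,m((0,0,215),(180,60,255)),7)]
print("dark z82");[print(*b) for b in blobs(im,m((0,0,0),(180,255,55)),82)]
print("dark z11");[print(*b) for b in blobs(im,m((0,0,0),(180,255,55)),11)]
print("green");[print(*b) for b in blobs(im,m((30,60,20),(85,255,220)),7)]
for uv in [(272,188),(309,218),(406,204)]:
    p=onz("top",uv,7); print(uv,p.round(),np.hypot(p[0],p[1]).round())
cv2.imwrite("pics/crop0.png",cv2.resize(im[90:310,90:440],None,fx=2.28,fy=2.28,interpolation=cv2.INTER_CUBIC))
E
```

```text
wood
[128.8 203.7] [503.3 400.1  69.9  69.3  82.3]
[169.8 191.8] [537.6 278.6  30.2  29.8   1.2]
[355.1 167.2] [ 610.6 -270.3  100.1  100.5   84.8]
[285.6 144.7] [678.6 -64.6  68.8  55.   89.3]
[200.6 145.6] [677.5 189.1  95.3  95.9  84.9]
white
dark z82
dark z11
green
[309.1 218.9] [ 457.2 -132.    28.8   22.9   44.5]
[406.8 203.5] [ 502.1 -418.4   24.9   28.5   32.9]
[271.6 187.8] [549.9 -22.   21.   29.5  45. ]
[144.5 148. ] [670.9 358.5  45.6  43.   89.7]
(272, 188) [548. -24.   7.] 549.0
(309, 218) [ 459. -131.    7.] 478.0
(406, 204) [ 500. -417.    7.] 651.0
```

View pics/crop0.png

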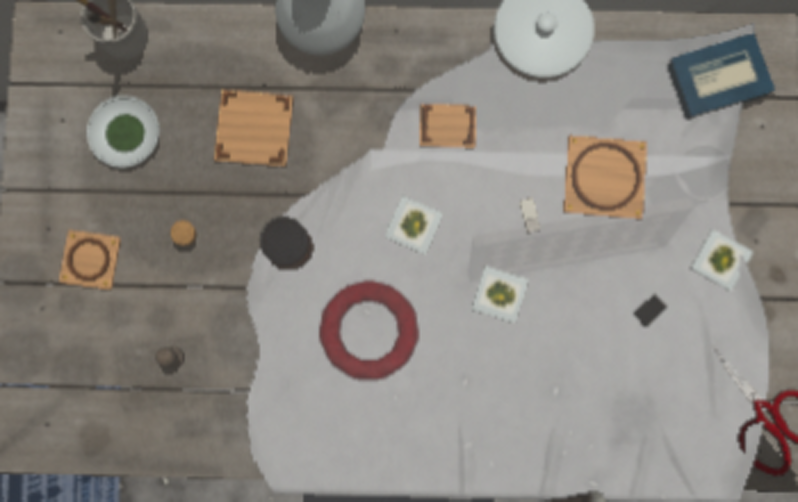

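Candidate tiles: A at (272,188), r=549 mm; B at (309,218), r=478 mm; C at (406,204), r=651 mm. The crop shows all three as the same leaf-printed tile. B is the one meant because it's nearest the base.

```bash
python3 - <<'E'
from h import *
im=cv2.imread("pics/top0.png"); H=cv2.cvtColor(im,cv2.COLOR_BGR2HSV); V=H[...,2]
print("tile V",V[218,295:325],"lid",V[197,200:230],"box",V[226,366:386],"stamp",V[247,155:178])
def box(u,v,h,cond,z,lab):
    m=np.zeros(V.shape,np.uint8); m[v-h:v+h,u-h:u+h]=(cond[v-h:v+h,u-h:u+h]*255).astype(np.uint8)
    for b in blobs(im,m,z): print(lab,*b)
med=cv2.medianBlur(V,3)
for t in (185,200): 
    ti=(V>t)|((H[...,0]>30)&(H[...,0]<85)&(H[...,1]>60)); box(309,218,17,ti,7,f"tile{t}")
box(376,226,14,V<95,11,"box")
box(215,197,18,V<70,82,"lid")
box(166,247,12,V<85,60,"stamp")
box(322,184,14,(H[...,1]>18)&(V>170),12,"eraser")
# rims: dark pixels on boards
wood=[("jarwell",355,168,24),("stampwell",129,204,16),("tiletray",201,146,20),("boxtray",287,145,14)]
for l,u,v,h in wood:
    box(u,v,h,(H[...,0]>3)&(H[...,0]<20)&(H[...,1]>100)&(V<150),13,l)
# stamp in side
s=cv2.imread("pics/side0.png"); cv2.imwrite("pics/side_crop.png",cv2.resize(s[130:310,200:390],None,fx=3,fy=3,interpolation=cv2.INTER_CUBIC))
E
```

```text
tile V [165 165 165 167 182 190 196 195 158 114 101 103 108 113 114 110 106 112
 121 124 154 193 200 195 188 169 168 167 169 169] lid [109 112 113 104  74  63  60  61  61  62  63  63  62  62  63  63  63  63
  63  64  64  64  62  64  63  64  76 111 162 167] box [169 158 121  79  66  63  63  63  63  62  61  62  62  72 105 144 166 171
 171 171] stamp [105 106 105  92  95 101 103 104 101  96  85  73  66  79  89  76 107 111
 112 112 111 112 115]
tile185 [309.2 218.4] [ 458.3 -131.6   56.3   53.9   71.4]
tile200 [309.1 218.6] [ 456.4 -131.3   28.8   20.8   44.5]
box [374.4 225.9] [ 435.9 -320.6   20.3   35.5   43.9]
lid [215.2 196.4] [5.157e+02 1.370e+02 5.650e+01 5.600e+01 4.000e-01]
stamp [165.7 248.5] [370.8 277.5  20.7  31.2  50.7]
eraser [321.5 181.3] [ 567.  -169.2   24.5   16.5   12.9]
jarwell [358.6 171.6] [ 601.7 -277.    71.4   84.7   26.5]
stampwell [128.5 203.4] [503.5 398.6  55.5  55.6  46. ]
tiletray [211.2 159.2] [632.1 155.3  18.4  29.7  39.3]
tiletray [187.  156.9] [643.3 226.5  22.9  19.4  80.2]
```

View pics/side_crop.png

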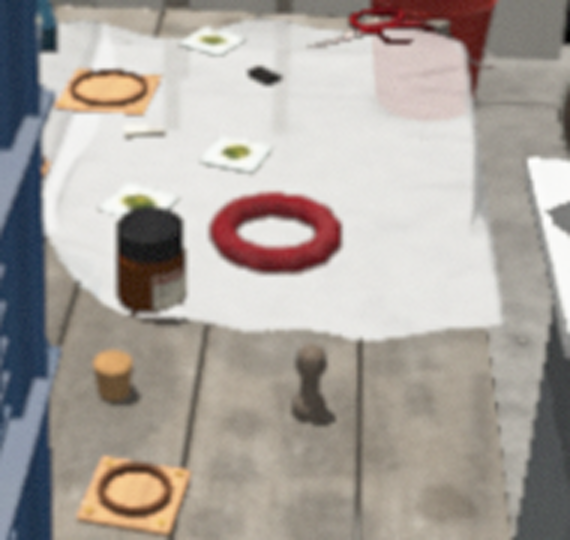

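The side crop shows the stamp's head at about (304,248) and its foot at about (303,266). The jar at (250,217) is upright with open space around it, and the red torus lies beside it. I'll refine the poses and add a move helper.

```bash
cat >> h.py <<'E'
def go(x,y,z,ang=None,s=None):
    """slide/dr to put the TCP at x,y,z, closing axis (tool y) at world angle ang deg (mod 180)"""
    s=s or arm.read_state(); Rm=R.from_quat(s["ee_rot"])
    sl=Rm.inv().apply(np.array([x,y,z])-s["position"]); M=Rm.as_matrix(); ya=np.degrees(np.arctan2(M[1,1],M[0,1]))
    d=0 if ang is None else (ang-ya+90)%180-90
    tgt=R.from_euler("z",ya+d,degrees=True).as_matrix()@np.array([[0,1,0],[1,0,0],[0,0,-1]])
    dr=(Rm.inv()*R.from_matrix(tgt)).as_rotvec(degrees=True)/8
    print("t",round(s["clock"],1),"pos",s["position"].round(1),"yaw",ya.round(1),"q6",round(s["joints"][5],2),"F",s["contact_force"].round(1),"w",round(s["gripper_width"],1),"g",round(s["grasp_force"],1))
    print("slide",sl.round(1),"dr",dr.round(3))
E
python3 - <<'E'
from h import *
im=cv2.imread("pics/top0.png"); V=cv2.cvtColor(im,cv2.COLOR_BGR2GRAY)
def mom(u,v,h,f,z,lab):
    k=4; c=cv2.resize(V[v-h:v+h,u-h:u+h],None,fx=k,fy=k,interpolation=cv2.INTER_CUBIC)
    cs=[q for q in cv2.findContours((f(c)*255).astype(np.uint8),cv2.RETR_EXTERNAL,cv2.CHAIN_APPROX_NONE)[0]]
    q=max(cs,key=cv2.contourArea)[:,0]; w=np.array([onz("top",(p+.5)/k-.5+[u-h,v-h],z)[:2] for p in q],np.float32)
    print(lab,[np.round(a,1) for a in cv2.minAreaRect(w)])
mom(376,226,14,lambda c:c<115,11,"box")
mom(309,218,18,lambda c:c>172,7,"tile172"); mom(309,218,18,lambda c:c>178,7,"tile178")
mom(215,197,19,lambda c:c<85,82,"lid")
print("cam",ray("top",(256,190))[0].round())
# stamp: side rays
print("stamp head side z52",onz("side",(304.3,248.5),52).round(1),"foot side z6",onz("side",(303.3,266),6).round(1))
for uv in [(168,245),(166,248)]: print("stamp head top z52",onz("top",uv,52).round(1))
print("lid side z82",onz("side",(250,203.5),82).round(1))
print("ring",onz("top",(252,235),12).round(), onz("top",(230,235),12).round())
# predicted pixel of stamp
for P in [(370,280,64),(370,280,0)]: print(P,proj("top",P).round(1),proj("side",P).round(1))
print("box side",onz("side",(288,155),8).round(1),"tile side",onz("side",(279,181.5),7).round(1))
go(436,-320.6,100,44)
g=cv2.resize(im[230:265,145:190],None,fx=10,fy=10,interpolation=cv2.INTER_CUBIC); cv2.imwrite("pics/stamp.png",g)
E
```

```text
box [array([ 435.8, -321.1]), array([24.3, 39.2]), np.float64(43.9)]
tile172 [array([ 457.6, -131.7]), array([61.1, 60.8]), np.float64(72.8)]
tile178 [array([ 458., -132.]), array([58.5, 58.7]), np.float64(72.4)]
lid [array([515.1, 137.4]), array([68. , 56.2]), np.float64(40.1)]
cam [ 354.    3. 1374.]
stamp head side z52 [373.4 284.2  52. ] foot side z6 [373.5 292.2   6. ]
stamp head top z52 [380.4 271.6  52. ]
stamp head top z52 [372.  277.1  52. ]
lid side z82 [516.4 141.1  82. ]
ring [410.  35.  12.] [410.  99.  12.]
(370, 280, 64) [164.1 248.6] [306.  243.4]
(370, 280, 0) [168.7 248.9] [304.7 264.9]
box side [ 432.5 -315.5    8. ] tile side [ 453.7 -122.2    7. ]
t 0.1 pos [ 217.5 -585.3  190.7] yaw 110.4 q6 -0.26 F [-0.8 -0.6 -0.4] w 85.4 g 0.0
slide [-297.   171.9   91. ] dr [ 0.012 -0.009  8.297]
```

View pics/stamp.png

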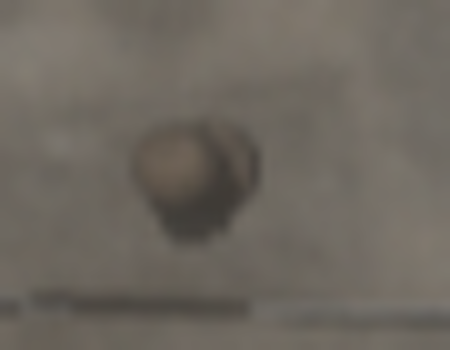

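The stamp's head is at pixel (162.3,245.8) and its foot shows to the right, with a shadow below. That puts the stamp at about (377,286). Now I'll start with the matchbox.

Request:
step_arm(
  motion=[
    {"slide":[-40,23,12],"dr":[0,0,1.1],"jaw":48},
    {"slide":[-85,49,26],"dr":[0,0,2.4],"jaw":48},
    {"slide":[-130,75,40],"dr":[0,0,3.6],"jaw":48},
    {"slide":[-175,101,54],"dr":[0,0,4.9],"jaw":48},
    {"slide":[-220,127,68],"dr":[0,0,6.1],"jaw":48},
    {"slide":[-260,150,80],"dr":[0,0,7.3],"jaw":48},
    {"slide":[-297,171.5,91],"dr":[0,0,8.3],"jaw":48},
    {"slide":[-297,171.5,91],"dr":[0,0,8.3],"jaw":48},
  ],
)

```text
clock: 1.1
position: [437.1, -319.3, 99.4]
ee_rot: [0.389, 0.921, 0.0, -0.001]
contact_force: [-0.2, -0.6, 0.2]
gripper_width: 48.1
grasp_force: 0.0
```

```bash
python3 -c "
from h import *
go(436,-320.5,4,44)
print(onz('top',(162.3,245.8),52))"
```

```text
t 1.1 pos [ 437.1 -319.3   99.4] yaw 44.2 q6 -2.04 F [-0.2 -0.6  0.2] w 48.1 g 0.0
slide [-0.3 -1.6 95.4] dr [-0.006 -0.017  0.024]
[378.1272771  287.72706004  52.        ]
```

Request:
step_arm(
  motion=[
    {"slide":[0,-1,20],"dr":[0,0,0],"jaw":42},
    {"slide":[0,-1.5,45],"dr":[0,0,0],"jaw":42},
    {"slide":[0,-1.5,70],"dr":[0,0,0],"jaw":42},
    {"slide":[0,-1.5,86],"dr":[0,0,0],"jaw":42},
    {"slide":[0,-1.5,95],"dr":[0,0,0],"jaw":42},
    {"slide":[0,-1.5,95.5],"dr":[0,0,0],"jaw":42},
    {"slide":[0,-1.5,95.5],"dr":[0,0,0],"jaw":30},
    {"slide":[0,-1.5,95.5],"dr":[0,0,0],"jaw":15},
  ],
)

```text
clock: 2.1
position: [435.8, -322.9, 6.0]
ee_rot: [0.391, 0.92, 0.0, 0.001]
contact_force: [0.4, 0.4, 0.0]
gripper_width: 15.3
grasp_force: 0.0
```

Request:
step_arm(
  motion=[
    {"slide":[0,0,0],"dr":[0,0,0],"jaw":15},
    {"slide":[0,0,0],"dr":[0,0,0],"jaw":15},
    {"slide":[0,0,0],"dr":[0,0,0],"jaw":15},
    {"slide":[0,0,-10],"dr":[0,0,0],"jaw":15},
    {"slide":[0,0,-30],"dr":[0,0,0],"jaw":15},
    {"slide":[0,0,-60],"dr":[0,0,0],"jaw":15},
    {"slide":[0,0,-90],"dr":[0,0,0],"jaw":15},
    {"slide":[0,0,-100],"dr":[0,0,0],"jaw":15},
  ],
)

```text
clock: 3.1
position: [436.5, -323.2, 107.7]
ee_rot: [0.391, 0.92, -0.0, 0.002]
contact_force: [-0.0, -0.8, -0.5]
gripper_width: 15.2
grasp_force: 0.0
```

```bash
python3 -c "
from h import *
go(678.6,-64.6,60,-2)"
```

```text
t 3.1 pos [ 436.5 -323.2  107.7] yaw 44.0 q6 -2.04 F [-0.  -0.8 -0.5] w 15.2 g 0.0
slide [ 18.1 353.7  48.3] dr [0.024 0.024 5.75 ]
```

The grasp closed on air, so I'll look from above.

Request:
step_arm(
  motion=[
    {"slide":[0,-50,-30],"dr":[0,0,0],"jaw":42},
    {"slide":[0,-90,-40],"dr":[0,0,0],"jaw":42},
    {"slide":[0,-120,-40],"dr":[0,0,0],"jaw":42},
    {"slide":[0,-120,-40],"dr":[0,0,0],"jaw":42},
    {"slide":[0,-120,-40],"dr":[0,0,0],"jaw":42},
    {"slide":[0,-120,-40],"dr":[0,0,0],"jaw":42},
    {"slide":[0,-120,-40],"dr":[0,0,0],"jaw":42},
    {"slide":[0,-120,-40],"dr":[0,0,0],"jaw":42},
  ],
)

```text
clock: 4.1
position: [349.3, -405.7, 145.1]
ee_rot: [0.39, 0.921, 0.0, -0.0]
contact_force: [0.3, -0.5, -0.2]
gripper_width: 42.0
grasp_force: 0.0
```

```bash
python3 - <<'E'
from h import *
t=optics.get_image("top"); s=optics.get_image("side")
a=cv2.resize(t[180:270,320:440],None,fx=3.3,fy=3.3,interpolation=cv2.INTER_CUBIC)
b=cv2.resize(s[110:200,250:370],None,fx=3.3,fy=3.3,interpolation=cv2.INTER_CUBIC)
cv2.imwrite("pics/c2.png",np.hstack([a,b])); cv2.imwrite("pics/t2.png",t); go(436,-320.5,50,44)
E
```

```text
t 4.2 pos [ 349.2 -405.8  145.2] yaw 44.0 q6 -1.82 F [ 0.7 -1.   0.4] w 42.2 g 0.0
slide [  1.  121.7  95.2] dr [ 0.    -0.     0.002]
```

View pics/c2.png

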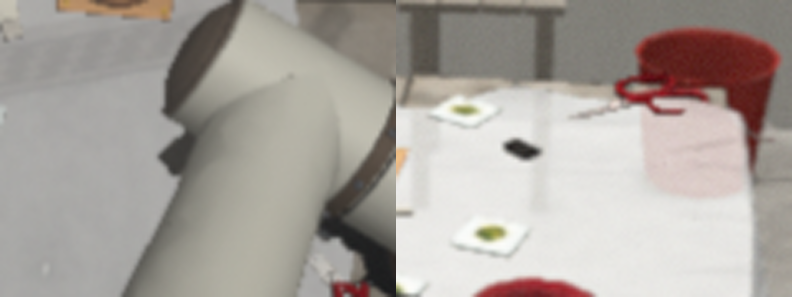

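The side view shows the box still at about (288,155), so the fingers passed over it while the arm was still lagging. I'll go lower and settle before closing.

Request:
step_arm(
  motion=[
    {"slide":[0,40,10],"dr":[0,0,0],"jaw":40},
    {"slide":[0.5,80,40],"dr":[0,0,0],"jaw":40},
    {"slide":[1,110,70],"dr":[0,0,0],"jaw":40},
    {"slide":[1,121.5,100],"dr":[0,0,0],"jaw":40},
    {"slide":[1,121.5,120],"dr":[0,0,0],"jaw":40},
    {"slide":[1,121.5,135],"dr":[0,0,0],"jaw":40},
    {"slide":[1,121.5,140],"dr":[0,0,0],"jaw":40},
    {"slide":[1,121.5,140],"dr":[0,0,0],"jaw":40},
  ],
)

```text
clock: 5.2
position: [435.8, -321.2, 5.4]
ee_rot: [0.391, 0.92, -0.0, 0.0]
contact_force: [0.3, 0.0, 0.0]
gripper_width: 40.2
grasp_force: 0.0
```

```bash
python3 -c "
from h import *
go(436,-320.5,2,44)"
```

```text
t 5.2 pos [ 435.8 -321.2    5.4] yaw 44.0 q6 -2.04 F [0.3 0.  0. ] w 40.2 g 0.0
slide [0.4 0.6 3.4] dr [ 0.     0.003 -0.003]
```

Request:
step_arm(
  motion=[
    {"slide":[0,0.5,2],"dr":[0,0,0],"jaw":40},
    {"slide":[0,0.5,4],"dr":[0,0,0],"jaw":40},
    {"slide":[0,0.5,4.5],"dr":[0,0,0],"jaw":40},
    {"slide":[0,0.5,4.5],"dr":[0,0,0],"jaw":32},
    {"slide":[0,0.5,4.5],"dr":[0,0,0],"jaw":26},
    {"slide":[0,0.5,4.5],"dr":[0,0,0],"jaw":18},
    {"slide":[0,0.5,4.5],"dr":[0,0,0],"jaw":15},
    {"slide":[0,0.5,4.5],"dr":[0,0,0],"jaw":15},
  ],
)

```text
clock: 6.2
position: [436.1, -320.6, 0.7]
ee_rot: [0.391, 0.92, -0.0, 0.0]
contact_force: [0.4, 0.3, -0.1]
gripper_width: 15.0
grasp_force: 0.0
```

```bash
python3 - <<'E'
from h import *
t=optics.get_image("top"); s=optics.get_image("side")
b=cv2.resize(s[110:190,240:340],None,fx=6,fy=6,interpolation=cv2.INTER_CUBIC)
cv2.imwrite("pics/c3.png",b); print(proj("side",[436,-320.6,0.7]),proj("side",[436,-320.6,40]))
E
```

```text
[286.98909024 156.22558609] [287.2680217  145.96101773]
```

View pics/c3.png

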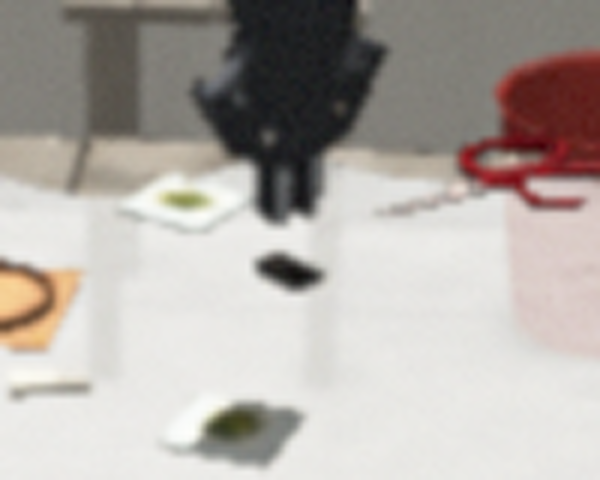

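The box sits at crop (290,270), while the fingertips are at (290,218), i.e. pixel (288.3,146.3). The reported TCP should project to (287,156.2). So the real tips are about 40 mm higher than reported, or displaced horizontally. I'll triangulate the tips from both views at a clear pose before going on.

Request:
step_arm(
  motion=[
    {"slide":[0,0,-20],"dr":[0,0,0],"jaw":15},
    {"slide":[0,0,-50],"dr":[0,0,0],"jaw":15},
    {"slide":[0,0,-80],"dr":[0,0,0],"jaw":15},
    {"slide":[0,50,-110],"dr":[0,0,0],"jaw":15},
    {"slide":[0,100,-130],"dr":[0,0,0],"jaw":15},
    {"slide":[0,130,-130],"dr":[0,0,0],"jaw":15},
    {"slide":[0,130,-130],"dr":[0,0,0],"jaw":15},
    {"slide":[0,130,-130],"dr":[0,0,0],"jaw":15},
  ],
)

```text
clock: 7.3
position: [528.8, -230.3, 130.3]
ee_rot: [0.391, 0.92, -0.0, -0.001]
contact_force: [0.5, 0.2, -0.3]
gripper_width: 15.1
grasp_force: 0.0
```

```bash
python3 - <<'E'
from h import *
t=optics.get_image("top"); s=optics.get_image("side"); st=arm.read_state()
p=st["position"]; print(p.round(1), st["joints"].round(3))
a,b=proj("top",p),proj("side",p); print(a,b)
def cr(im,c):
    u,v=int(c[0]),int(c[1]); return cv2.resize(im[max(v-50,0):max(v-50,0)+100,u-50:u+50],(390,390),interpolation=cv2.INTER_CUBIC),(u-50,max(v-50,0))
A,oa=cr(t,a);B,ob=cr(s,b);print(oa,ob)
cv2.imwrite("pics/c4.png",np.hstack([A,B])); cv2.imwrite("pics/t4.png",t);cv2.imwrite("pics/s4.png",s)
E
```

```text
[ 528.6 -230.9  130.4] [-0.131  0.355 -0.201 -0.    -1.016 -2.244]
[350.1519275  188.58558643] [258.15502354 130.86215905]
(300, 138) (208, 80)
```

View pics/c4.png

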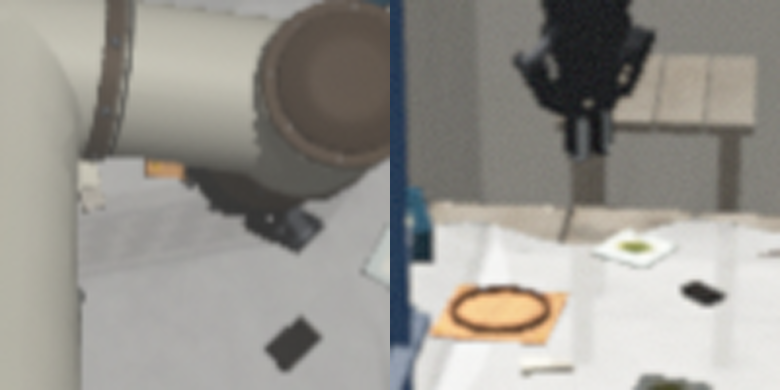

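The side view puts the tips at (259.3,119.7) against a predicted (258.2,130.9). The top view shows finger parts around (375,197) against a predicted (350,189). Both views say the tips aren't where the state reports, so I'll triangulate the offset.

```bash
python3 - <<'E'
from h import *
def tri(a,b):
    o1,d1=ray("top",a);o2,d2=ray("side",b); d1/=np.linalg.norm(d1);d2/=np.linalg.norm(d2)
    t=np.linalg.lstsq(np.c_[d1,-d2],o2-o1,rcond=None)[0]; p,q=o1+t[0]*d1,o2+t[1]*d2
    return ((p+q)/2).round(1),np.linalg.norm(p-q).round(1)
print(tri((375.6,197),(259.3,119.7)))
print(tri((376,226),(288,155)), "box")
for z in (130,170,250,350): print(z,proj("top",[528.6,-230.9,z]).round(1),proj("side",[528.6,-230.9,z]).round(1))
for z in (0,40,80,130,180): print("side ray",z,onz("side",(259.3,119.7),z).round(),"top",onz("top",(375.6,197),z).round())
print("q1 axis check: base px",proj("top",[0,0,0]).round(),proj("side",[0,0,0]).round(),proj("side",[0,0,200]).round())
E
```

```text
(array([ 517.4, -295.2,  142.5]), np.float64(26.3))
(array([ 434.2, -327.7,    2.3]), np.float64(2.9)) box
130 [350.1 188.6] [258.2 131. ]
170 [353.  186.5] [258.1 119.3]
250 [359.2 181.7] [258.   95.3]
350 [368.4 174.8] [257.8  63.7]
side ray 0 [ 563. -663.    0.] top [ 522. -330.    0.]
side ray 40 [ 554. -561.   40.] top [ 517. -320.   40.]
side ray 80 [ 545. -458.   80.] top [ 512. -311.   80.]
side ray 130 [ 534. -330.  130.] top [ 506. -298.  130.]
side ray 180 [ 522. -202.  180.] top [ 500. -286.  180.]
q1 axis check: base px [265. 380.] [433. 210.] [445. 147.]
```

View pics/s4.png

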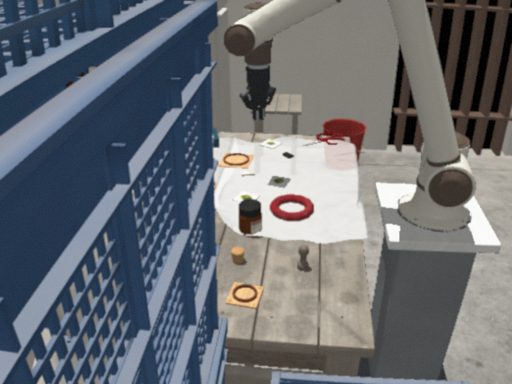

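View pics/t4.png

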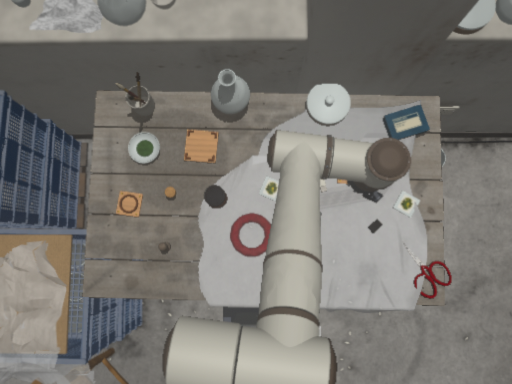

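The joint-5 wrist cap and the finger knuckles agree with the reported x and y. The tips really sit about 37 mm higher than the reported z, at this pose and at the box, so I'll treat TCP z as biased. To find the contact height, I'll go down in small steps over the box while watching the force.

```bash
python3 -c "
from h import *
go(436,-320.5,-26,44)"
```

```text
t 7.4 pos [ 528.6 -230.9  130.4] yaw 43.9 q6 -2.24 F [-0.7  0.4  0.6] w 15.0 g 0.0
slide [  -0.5 -128.8  156.5] dr [-0.005 -0.006 -0.01 ]
```

Request:
step_arm(
  motion=[
    {"slide":[0,-50,10],"dr":[0,0,0],"jaw":40},
    {"slide":[0,-90,30],"dr":[0,0,0],"jaw":40},
    {"slide":[0,-120,70],"dr":[0,0,0],"jaw":40},
    {"slide":[-0.5,-129,110],"dr":[0,0,0],"jaw":40},
    {"slide":[-0.5,-129,140],"dr":[0,0,0],"jaw":40},
    {"slide":[-0.5,-129,152],"dr":[0,0,0],"jaw":40},
    {"slide":[-0.5,-129,155],"dr":[0,0,0],"jaw":40},
    {"slide":[-0.5,-129,155],"dr":[0,0,0],"jaw":40},
  ],
)

```text
clock: 8.4
position: [437.9, -320.6, -23.4]
ee_rot: [0.391, 0.921, -0.0, 0.001]
contact_force: [0.1, -0.2, -0.2]
gripper_width: 40.3
grasp_force: 0.0
```

Request:
step_arm(
  motion=[
    {"slide":[0,0,1],"dr":[0,0,0],"jaw":40},
    {"slide":[0,0,2],"dr":[0,0,0],"jaw":40},
    {"slide":[0,0,3],"dr":[0,0,0],"jaw":40},
    {"slide":[0,0,4],"dr":[0,0,0],"jaw":40},
    {"slide":[0,0,5],"dr":[0,0,0],"jaw":40},
    {"slide":[0,0,5],"dr":[0,0,0],"jaw":40},
    {"slide":[0,0,5],"dr":[0,0,0],"jaw":40},
    {"slide":[0,0,5],"dr":[0,0,0],"jaw":40},
  ],
)

```text
clock: 9.4
position: [437.2, -320.2, -29.2]
ee_rot: [0.391, 0.92, -0.0, 0.0]
contact_force: [-0.4, 0.0, -0.4]
gripper_width: 40.0
grasp_force: 0.0
```

```bash
python3 - <<'E'
from h import *
s=optics.get_image("side")
b=cv2.resize(s[120:180,250:330],None,fx=8,fy=8,interpolation=cv2.INTER_CUBIC)
cv2.imwrite("pics/c5.png",b); go(436,-320.5,-31,44)
E
```

```text
t 9.4 pos [ 437.1 -320.2  -29.3] yaw 44.0 q6 -2.04 F [-0.2 -0.2 -0.4] w 39.9 g 0.0
slide [ 0.6 -1.   1.7] dr [ 0.     0.    -0.002]
```

View pics/c5.png

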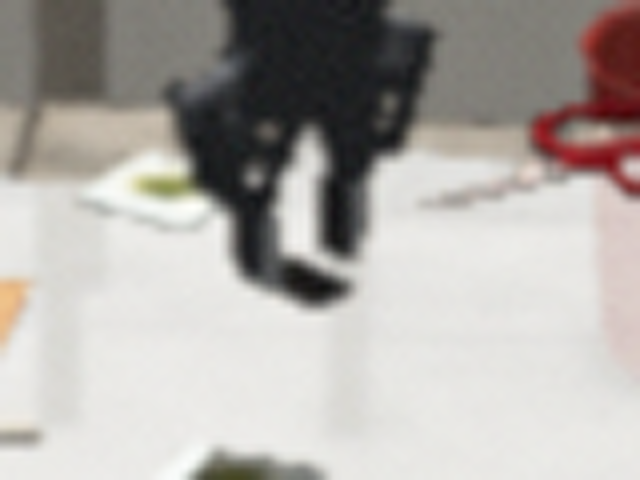

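With the TCP reading -29 there's no table contact, which confirms the bias. The near tip is at (262,280) and the far tip at (340,250), straddling the box centred at (312,283). The tips still need to come down about 8-10 mm, with a small shift toward -x.

Request:
step_arm(
  motion=[
    {"slide":[1,-2,1],"dr":[0,0,0],"jaw":40},
    {"slide":[1,-3,2],"dr":[0,0,0],"jaw":40},
    {"slide":[1,-3,3],"dr":[0,0,0],"jaw":40},
    {"slide":[1,-3,4],"dr":[0,0,0],"jaw":40},
    {"slide":[1,-3,5],"dr":[0,0,0],"jaw":40},
    {"slide":[1,-3,5],"dr":[0,0,0],"jaw":40},
    {"slide":[1,-3,5],"dr":[0,0,0],"jaw":40},
    {"slide":[1,-3,5],"dr":[0,0,0],"jaw":40},
  ],
)

```text
clock: 10.45
position: [434.3, -321.6, -34.2]
ee_rot: [0.391, 0.92, -0.0, 0.0]
contact_force: [0.1, 0.5, 0.4]
gripper_width: 39.8
grasp_force: 0.0
```

Request:
step_arm(
  motion=[
    {"slide":[0,0,1],"dr":[0,0,0],"jaw":40},
    {"slide":[0,0,2],"dr":[0,0,0],"jaw":40},
    {"slide":[0,0,2],"dr":[0,0,0],"jaw":35},
    {"slide":[0,0,2],"dr":[0,0,0],"jaw":30},
    {"slide":[0,0,2],"dr":[0,0,0],"jaw":25},
    {"slide":[0,0,2],"dr":[0,0,0],"jaw":15},
    {"slide":[0,0,2],"dr":[0,0,0],"jaw":15},
    {"slide":[0,0,2],"dr":[0,0,0],"jaw":15},
  ],
)

```text
clock: 11.45
position: [434.5, -321.7, -35.9]
ee_rot: [0.391, 0.921, -0.0, 0.0]
contact_force: [-0.6, 0.6, 3.9]
gripper_width: 22.9
grasp_force: 59.2
```

Gripped: width 23 mm at 59 N. Light table contact gives z bias ≈ 36 mm. Lift and carry.

Request:
step_arm(
  motion=[
    {"slide":[0,0,-5],"dr":[0,0,0],"jaw":15},
    {"slide":[0,0,-20],"dr":[0,0,0],"jaw":15},
    {"slide":[0,0,-45],"dr":[0,0,0],"jaw":15},
    {"slide":[0,0,-75],"dr":[0,0,0],"jaw":15},
    {"slide":[0,0,-100],"dr":[0,0,0],"jaw":15},
    {"slide":[0,0,-110],"dr":[0,0,0],"jaw":15},
    {"slide":[0,0,-110],"dr":[0,0,0],"jaw":15},
    {"slide":[0,0,-110],"dr":[0,0,0],"jaw":15},
  ],
)

```text
clock: 12.45
position: [433.5, -321.2, 72.7]
ee_rot: [0.391, 0.92, 0.0, -0.001]
contact_force: [-0.3, 0.5, -0.1]
gripper_width: 23.0
grasp_force: 58.7
```

```bash
python3 -c "
from h import *
go(678.6,-64.6,30,-2)"
```

```text
t 12.4 pos [ 433.5 -321.2   72.7] yaw 44.0 q6 -2.04 F [-0.3  0.5 -0.1] w 23.0 g 58.7
slide [ 14.4 354.6  42.5] dr [-0.01  -0.011  5.746]
```

Turning +46° would take joint 6 out of range (about -3.3). I'll turn the other way, -134°, since the half turn is equivalent.

Request:
step_arm(
  motion=[
    {"slide":[0,20,0],"dr":[0,0,-1],"jaw":15},
    {"slide":[2,60,0],"dr":[0,0,-2.2],"jaw":15},
    {"slide":[4,105,0],"dr":[0,0,-3.4],"jaw":15},
    {"slide":[6,150,0],"dr":[0,0,-4.6],"jaw":15},
    {"slide":[8,190,0],"dr":[0,0,-5.8],"jaw":15},
    {"slide":[10,220,0],"dr":[0,0,-7],"jaw":15},
    {"slide":[10,240,0],"dr":[0,0,-8.2],"jaw":15},
    {"slide":[10,250,0],"dr":[0,0,-9.2],"jaw":15},
  ],
)

```text
clock: 13.45
position: [607.2, -139.7, 71.9]
ee_rot: [-0.241, 0.97, 0.0, -0.001]
contact_force: [0.8, 0.2, -0.4]
gripper_width: 23.1
grasp_force: 58.7
```

```bash
python3 -c "
from h import *
go(678.6,-64.6,30,-2)"
```

```text
t 13.4 pos [ 607.2 -139.7   71.9] yaw 117.9 q6 -1.12 F [ 0.8  0.2 -0.4] w 23.1 g 58.7
slide [-98.4  32.9  41.7] dr [ 0.019 -0.011 -7.51 ]
```

Request:
step_arm(
  motion=[
    {"slide":[-10,3,0],"dr":[0,0,-1],"jaw":15},
    {"slide":[-30,10,0],"dr":[0,0,-2.2],"jaw":15},
    {"slide":[-50,17,0],"dr":[0,0,-3.5],"jaw":15},
    {"slide":[-75,25,0],"dr":[0,0,-4.8],"jaw":15},
    {"slide":[-98,33,10],"dr":[0,0,-6],"jaw":15},
    {"slide":[-98.5,33,20],"dr":[0,0,-7.2],"jaw":15},
    {"slide":[-98.5,33,35],"dr":[0,0,-7.5],"jaw":15},
    {"slide":[-98.5,33,41],"dr":[0,0,-7.5],"jaw":15},
  ],
)

```text
clock: 14.45
position: [677.7, -65.9, 30.0]
ee_rot: [-0.692, 0.722, 0.001, -0.002]
contact_force: [-0.2, 0.6, 0.2]
gripper_width: 22.8
grasp_force: 58.7
```

```bash
python3 -c "
from h import *
s=optics.get_image('side');t=optics.get_image('top')
cv2.imwrite('pics/c6.png',np.hstack([cv2.resize(x,None,fx=5,fy=5,interpolation=cv2.INTER_CUBIC) for x in (t[105:175,250:330],s[110:180,190:270])]))
go(678.6,-64.6,-29,-2)"
```

```text
t 14.6 pos [678.2 -66.   30.9] yaw 177.5 q6 -0.18 F [ 0.6  0.5 -0.6] w 23.1 g 58.7
slide [-1.5 -0.5 59.9] dr [ 0.024 -0.003 -0.058]
```

View pics/c6.png

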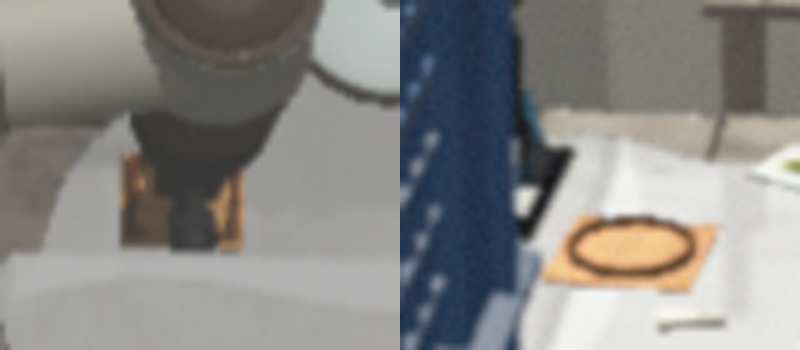

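The top crop shows the finger and box centred over the tray to within about 1.5 px. In the side view the tray is hidden behind the blue crates. Lowering and releasing.

Request:
step_arm(
  motion=[
    {"slide":[-1.5,0,10],"dr":[0,0,0],"jaw":15},
    {"slide":[-1.5,0,25],"dr":[0,0,0],"jaw":15},
    {"slide":[-1.5,0,40],"dr":[0,0,0],"jaw":15},
    {"slide":[-1.5,0,50],"dr":[0,0,0],"jaw":15},
    {"slide":[-1.5,0,56],"dr":[0,0,0],"jaw":15},
    {"slide":[-1.5,0,59],"dr":[0,0,0],"jaw":15},
    {"slide":[-1.5,0,60],"dr":[0,0,0],"jaw":15},
    {"slide":[-1.5,0,60],"dr":[0,0,0],"jaw":15},
  ],
)

```text
clock: 15.55
position: [679.6, -64.4, -26.9]
ee_rot: [-0.692, 0.722, -0.0, 0.0]
contact_force: [0.0, 0.2, 0.5]
gripper_width: 22.8
grasp_force: 58.7
```

Request:
step_arm(
  motion=[
    {"slide":[0,0,0],"dr":[0,0,0],"jaw":15},
    {"slide":[0,0,0],"dr":[0,0,0],"jaw":28},
    {"slide":[0,0,0],"dr":[0,0,0],"jaw":34},
    {"slide":[0,0,0],"dr":[0,0,0],"jaw":36},
    {"slide":[0,0,-10],"dr":[0,0,0],"jaw":36},
    {"slide":[0,0,-35],"dr":[0,0,0],"jaw":36},
    {"slide":[0,0,-70],"dr":[0,0,0],"jaw":36},
    {"slide":[0,0,-110],"dr":[0,0,0],"jaw":36},
  ],
)

```text
clock: 16.55
position: [679.0, -64.4, 84.1]
ee_rot: [-0.692, 0.722, 0.0, -0.0]
contact_force: [0.6, 0.6, 0.2]
gripper_width: 36.0
grasp_force: 0.0
```

```bash
python3 -c "
from h import *
go(457,-131.5,100,73)
go(457,-131.5,100,-17)"
```

```text
t 16.6 pos [679.  -64.4  84.1] yaw 177.6 q6 -0.18 F [0.6 0.6 0.2] w 36.0 g 0.0
slide [ 76.3 219.  -15.8] dr [ 4.000e-03  1.000e-03 -9.426e+00]
t 16.6 pos [679.  -64.4  84.1] yaw 177.6 q6 -0.18 F [0.6 0.6 0.2] w 36.0 g 0.0
slide [ 76.3 219.  -15.8] dr [ 0.003 -0.002  1.824]
```

Request:
step_arm(
  motion=[
    {"slide":[10,28,-16],"dr":[0,0,0.2],"jaw":70},
    {"slide":[22,62,-16],"dr":[0,0,0.5],"jaw":70},
    {"slide":[36,103,-16],"dr":[0,0,0.9],"jaw":70},
    {"slide":[50,144,-16],"dr":[0,0,1.3],"jaw":70},
    {"slide":[64,185,-10],"dr":[0,0,1.6],"jaw":70},
    {"slide":[76,219,20],"dr":[0,0,1.8],"jaw":70},
    {"slide":[76,219,50],"dr":[0,0,1.8],"jaw":70},
    {"slide":[76,219,75],"dr":[0,0,1.8],"jaw":70},
  ],
)

```text
clock: 17.55
position: [457.4, -131.3, 8.0]
ee_rot: [-0.596, 0.803, -0.001, 0.001]
contact_force: [0.2, -0.1, -0.5]
gripper_width: 69.9
grasp_force: 0.0
```

```bash
python3 -c "
from h import *
s=optics.get_image('side');t=optics.get_image('top')
cv2.imwrite('pics/c7.png',np.hstack([cv2.resize(x,None,fx=5,fy=5,interpolation=cv2.INTER_CUBIC) for x in (t[110:190,250:330],s[130:210,240:320])]))
go(457,-131.5,-38,-17)"
```

```text
t 17.6 pos [ 455.5 -131.2    6.4] yaw 163.2 q6 -0.36 F [-0.4 -0.4  0.4] w 69.8 g 0.0
slide [-0.2 -1.7 44.4] dr [ 0.03  -0.009  0.019]
```

View pics/c7.png

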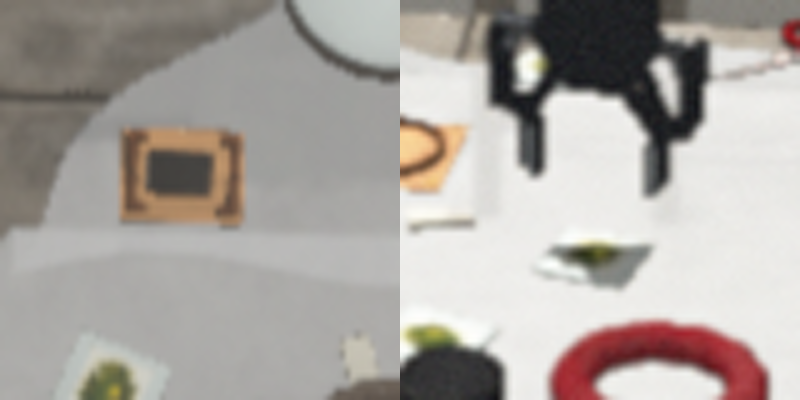

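The matchbox sits square in its tray. The fingers at (530,165) and (655,190) straddle the tile centre at (595,255) in column. Descending onto the tile.

Request:
step_arm(
  motion=[
    {"slide":[0,-1.5,8],"dr":[0,0,0],"jaw":71},
    {"slide":[0,-1.5,20],"dr":[0,0,0],"jaw":71},
    {"slide":[0,-1.5,30],"dr":[0,0,0],"jaw":71},
    {"slide":[0,-1.5,37],"dr":[0,0,0],"jaw":71},
    {"slide":[0,-1.5,41],"dr":[0,0,0],"jaw":71},
    {"slide":[0,-1.5,43],"dr":[0,0,0],"jaw":71},
    {"slide":[0,-1.5,44],"dr":[0,0,0],"jaw":71},
    {"slide":[0,-1.5,44],"dr":[0,0,0],"jaw":71},
  ],
)

```text
clock: 18.65
position: [458.9, -131.5, -36.2]
ee_rot: [-0.596, 0.803, -0.0, 0.0]
contact_force: [0.4, 0.2, 0.6]
gripper_width: 71.0
grasp_force: 0.0
```

Request:
step_arm(
  motion=[
    {"slide":[0,0,0],"dr":[0,0,0],"jaw":71},
    {"slide":[0,0,1],"dr":[0,0,0],"jaw":71},
    {"slide":[0,0,1],"dr":[0,0,0],"jaw":68},
    {"slide":[0,0,1],"dr":[0,0,0],"jaw":64},
    {"slide":[0,0,1],"dr":[0,0,0],"jaw":60},
    {"slide":[0,0,1],"dr":[0,0,0],"jaw":52},
    {"slide":[0,0,1],"dr":[0,0,0],"jaw":52},
    {"slide":[0,0,1],"dr":[0,0,0],"jaw":52},
  ],
)

```text
clock: 19.65
position: [459.0, -131.9, -36.0]
ee_rot: [-0.597, 0.803, -0.0, -0.0]
contact_force: [-2.3, -1.8, 10.3]
gripper_width: 51.8
grasp_force: 5.3
```

The fingers closed onto the tile's top face (52 mm wide, +10 N), so the swing-back at this opening is larger. I'll raise, reopen and go about 7 mm lower.

Request:
step_arm(
  motion=[
    {"slide":[0,0,-8],"dr":[0,0,0],"jaw":52},
    {"slide":[0,0,-10],"dr":[0,0,0],"jaw":65},
    {"slide":[0,0,-10],"dr":[0,0,0],"jaw":71},
    {"slide":[0,0,-10],"dr":[0,0,0],"jaw":71},
    {"slide":[0,0,-4],"dr":[0,0,0],"jaw":71},
    {"slide":[0,0,0],"dr":[0,0,0],"jaw":71},
    {"slide":[0,0,4],"dr":[0,0,0],"jaw":71},
    {"slide":[0,0,5],"dr":[0,0,0],"jaw":71},
  ],
)

```text
clock: 20.65
position: [458.4, -131.6, -42.8]
ee_rot: [-0.596, 0.803, 0.0, -0.0]
contact_force: [0.1, 0.3, 0.2]
gripper_width: 70.7
grasp_force: 0.0
```

Request:
step_arm(
  motion=[
    {"slide":[0,0,1],"dr":[0,0,0],"jaw":71},
    {"slide":[0,0,1],"dr":[0,0,0],"jaw":71},
    {"slide":[0,0,1],"dr":[0,0,0],"jaw":71},
    {"slide":[0,0,1],"dr":[0,0,0],"jaw":67},
    {"slide":[0,0,1],"dr":[0,0,0],"jaw":63},
    {"slide":[0,0,1],"dr":[0,0,0],"jaw":58},
    {"slide":[0,0,1],"dr":[0,0,0],"jaw":52},
    {"slide":[0,0,1],"dr":[0,0,0],"jaw":52},
  ],
)

```text
clock: 21.65
position: [458.4, -131.6, -42.6]
ee_rot: [-0.596, 0.803, 0.0, -0.0]
contact_force: [-2.8, 0.6, 7.1]
gripper_width: 57.3
grasp_force: 62.5
```

Request:
step_arm(
  motion=[
    {"slide":[0,0,-5],"dr":[0,0,0],"jaw":52},
    {"slide":[0,0,-20],"dr":[0,0,0],"jaw":52},
    {"slide":[0,0,-45],"dr":[0,0,0],"jaw":52},
    {"slide":[0,0,-70],"dr":[0,0,0],"jaw":52},
    {"slide":[0,0,-90],"dr":[0,0,0],"jaw":52},
    {"slide":[0,0,-100],"dr":[0,0,0],"jaw":52},
    {"slide":[0,0,-100],"dr":[0,0,0],"jaw":52},
    {"slide":[0,0,-100],"dr":[0,0,0],"jaw":52},
  ],
)

```text
clock: 22.65
position: [458.0, -131.5, 55.9]
ee_rot: [-0.596, 0.803, 0.001, -0.001]
contact_force: [0.3, 0.3, -0.5]
gripper_width: 57.9
grasp_force: 64.2
```

```bash
python3 -c "
from h import *
s=optics.get_image('side')
cv2.imwrite('pics/c8.png',cv2.resize(s[100:210,230:340],None,fx=5,fy=5,interpolation=cv2.INTER_CUBIC))
go(677.5,189.1,30,-4.5)"
```

```text
t 22.7 pos [ 458.  -131.5   55.8] yaw 163.2 q6 -0.36 F [ 0.4  0.5 -1.4] w 57.8 g 64.2
slide [-370.5 -117.4   25.4] dr [ 0.014 -0.002 -1.541]
```

View pics/c8.png

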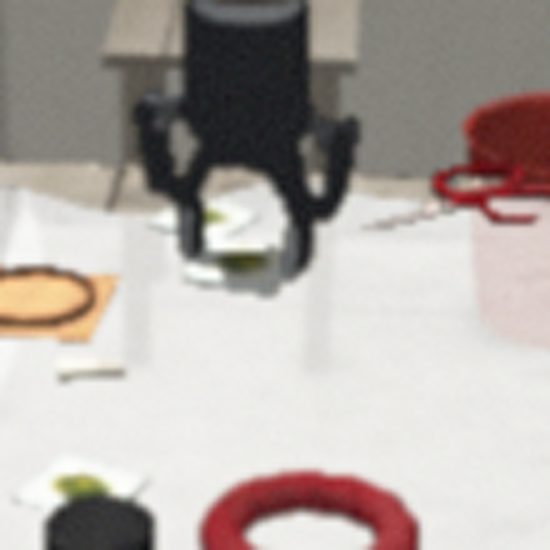

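The tile is held level between the fingers at crop (245,262). Carrying it to the tray.

Request:
step_arm(
  motion=[
    {"slide":[-30,-10,-10],"dr":[0,0,-0.2],"jaw":52},
    {"slide":[-85,-27,-20],"dr":[0,0,-0.5],"jaw":52},
    {"slide":[-145,-46,-20],"dr":[0,0,-0.8],"jaw":52},
    {"slide":[-205,-65,-20],"dr":[0,0,-1.1],"jaw":52},
    {"slide":[-265,-84,-10],"dr":[0,0,-1.3],"jaw":52},
    {"slide":[-320,-101,0],"dr":[0,0,-1.5],"jaw":52},
    {"slide":[-355,-112,0],"dr":[0,0,-1.5],"jaw":52},
    {"slide":[-370,-117.5,10],"dr":[0,0,-1.5],"jaw":52},
  ],
)

```text
clock: 23.7
position: [679.0, 190.5, 45.2]
ee_rot: [-0.677, 0.736, 0.0, -0.0]
contact_force: [-0.0, 0.3, -1.3]
gripper_width: 58.0
grasp_force: 64.2
```

Request:
step_arm(
  motion=[
    {"slide":[0,0,10],"dr":[0,0,0],"jaw":52},
    {"slide":[0,0,20],"dr":[0,0,0],"jaw":52},
    {"slide":[0,0,30],"dr":[0,0,0],"jaw":52},
    {"slide":[0,0,40],"dr":[0,0,0],"jaw":52},
    {"slide":[0,0,40],"dr":[0,0,0],"jaw":52},
    {"slide":[0,0,40],"dr":[0,0,0],"jaw":52},
    {"slide":[0,0,40],"dr":[0,0,0],"jaw":52},
    {"slide":[0,0,40],"dr":[0,0,0],"jaw":52},
  ],
)

```text
clock: 24.7
position: [678.4, 188.8, 7.2]
ee_rot: [-0.677, 0.736, -0.0, 0.0]
contact_force: [-0.1, 0.5, -0.5]
gripper_width: 57.7
grasp_force: 64.2
```

```bash
python3 -c "
from h import *
go(677.5,189.1,-36,-4.5)"
```

```text
t 24.7 pos [678.4 188.8   7.2] yaw 175.2 q6 -0.58 F [-0.1  0.5 -0.5] w 57.7 g 64.2
slide [-0.2  1.  43.2] dr [-0.005  0.003 -0.038]
```

Request:
step_arm(
  motion=[
    {"slide":[0,0.5,8],"dr":[0,0,0],"jaw":52},
    {"slide":[0,1,18],"dr":[0,0,0],"jaw":52},
    {"slide":[0,1,27],"dr":[0,0,0],"jaw":52},
    {"slide":[0,1,34],"dr":[0,0,0],"jaw":52},
    {"slide":[0,1,39],"dr":[0,0,0],"jaw":52},
    {"slide":[0,1,42],"dr":[0,0,0],"jaw":52},
    {"slide":[0,1,44],"dr":[0,0,0],"jaw":52},
    {"slide":[0,1,44],"dr":[0,0,0],"jaw":52},
  ],
)

```text
clock: 25.7
position: [677.3, 188.7, -36.5]
ee_rot: [-0.677, 0.736, -0.0, 0.0]
contact_force: [-1.3, 0.3, 3.3]
gripper_width: 57.9
grasp_force: 64.6
```

Request:
step_arm(
  motion=[
    {"slide":[0,0,0],"dr":[0,0,0],"jaw":52},
    {"slide":[0,0,0],"dr":[0,0,0],"jaw":64},
    {"slide":[0,0,0],"dr":[0,0,0],"jaw":69},
    {"slide":[0,0,0],"dr":[0,0,0],"jaw":70},
    {"slide":[0,0,-10],"dr":[0,0,0],"jaw":70},
    {"slide":[0,0,-40],"dr":[0,0,0],"jaw":70},
    {"slide":[0,0,-90],"dr":[0,0,0],"jaw":70},
    {"slide":[0,0,-140],"dr":[0,0,0],"jaw":70},
  ],
)

```text
clock: 26.7
position: [677.2, 188.7, 104.7]
ee_rot: [-0.677, 0.736, -0.0, 0.0]
contact_force: [2.2, -0.3, 0.2]
gripper_width: 69.8
grasp_force: 0.0
```

```bash
python3 -c "
from h import *
for a in (130,-50,-30,0): go(516,139,100,a)"
```

```text
t 26.7 pos [677.2 188.7 104.7] yaw 175.2 q6 -0.59 F [ 2.2 -0.3  0.2] w 69.8 g 0.0
slide [ 63.  156.5   4.7] dr [-3.000e-03  1.000e-03  5.649e+00]
t 26.7 pos [677.2 188.7 104.7] yaw 175.2 q6 -0.59 F [ 2.2 -0.3  0.2] w 69.8 g 0.0
slide [ 63.  156.5   4.7] dr [-3.000e-03  1.000e-03  5.649e+00]
t 26.7 pos [677.2 188.7 104.7] yaw 175.2 q6 -0.59 F [ 2.2 -0.3  0.2] w 69.8 g 0.0
slide [ 63.  156.5   4.7] dr [-3.000e-03  0.000e+00  3.149e+00]
t 26.7 pos [677.2 188.7 104.7] yaw 175.2 q6 -0.59 F [ 2.2 -0.3  0.2] w 69.8 g 0.0
slide [ 63.  156.5   4.7] dr [-0.003 -0.001 -0.601]
```

Request:
step_arm(
  motion=[
    {"slide":[8,20,-5],"dr":[0,0,0.4],"jaw":85},
    {"slide":[20,50,0],"dr":[0,0,1.2],"jaw":85},
    {"slide":[35,86,5],"dr":[0,0,2.1],"jaw":85},
    {"slide":[50,124,5],"dr":[0,0,2.8],"jaw":85},
    {"slide":[63,156.5,10],"dr":[0,0,3.2],"jaw":85},
    {"slide":[63,156.5,20],"dr":[0,0,3.2],"jaw":85},
    {"slide":[63,156.5,30],"dr":[0,0,3.2],"jaw":85},
    {"slide":[63,156.5,35],"dr":[0,0,3.2],"jaw":85},
  ],
)

```text
clock: 27.7
position: [516.6, 139.3, 66.9]
ee_rot: [-0.497, 0.868, -0.0, -0.0]
contact_force: [-0.5, -0.5, -0.1]
gripper_width: 84.9
grasp_force: 0.0
```

```bash
python3 -c "
from h import *
s=optics.get_image('side');t=optics.get_image('top')
cv2.imwrite('pics/c9.png',np.hstack([cv2.resize(x,None,fx=4,fy=4,interpolation=cv2.INTER_CUBIC) for x in (t[110:210,150:250],s[150:250,200:300])]))
go(516,139,-15)"
```

```text
t 27.8 pos [516.2 139.1  66.7] yaw 149.6 q6 -1.1 F [-0.8 -0.1  0.5] w 84.9 g 0.0
slide [ 0.1  0.1 81.7] dr [ 0.005 -0.01   0.   ]
```

View pics/c9.png

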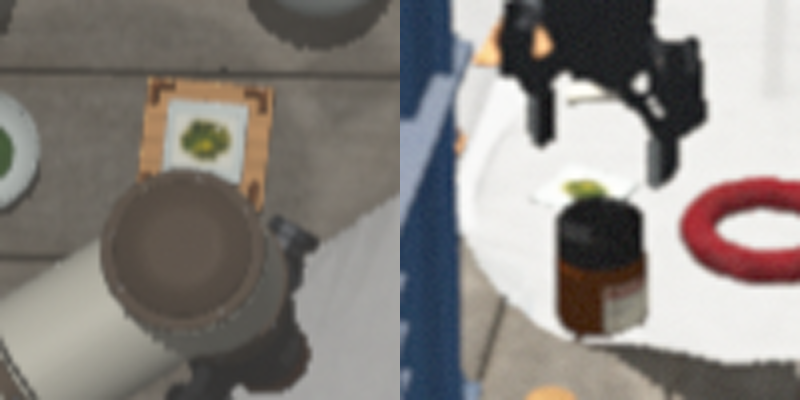

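The tile lies square in its tray. The fingers at (540,140) and (662,180) straddle the lid, which is centred at column 600. Descending and gripping.

Request:
step_arm(
  motion=[
    {"slide":[0,0,12],"dr":[0,0,0],"jaw":85},
    {"slide":[0,0,28],"dr":[0,0,0],"jaw":85},
    {"slide":[0,0,44],"dr":[0,0,0],"jaw":85},
    {"slide":[0,0,58],"dr":[0,0,0],"jaw":85},
    {"slide":[0,0,70],"dr":[0,0,0],"jaw":85},
    {"slide":[0,0,78],"dr":[0,0,0],"jaw":85},
    {"slide":[0,0,82],"dr":[0,0,0],"jaw":85},
    {"slide":[0,0,82],"dr":[0,0,0],"jaw":85},
  ],
)

```text
clock: 28.8
position: [516.1, 139.1, -14.3]
ee_rot: [-0.497, 0.868, -0.0, 0.0]
contact_force: [-0.9, -0.3, -0.8]
gripper_width: 85.0
grasp_force: 0.0
```

Request:
step_arm(
  motion=[
    {"slide":[0,0,0],"dr":[0,0,0],"jaw":78},
    {"slide":[0,0,0],"dr":[0,0,0],"jaw":73},
    {"slide":[0,0,0],"dr":[0,0,0],"jaw":69},
    {"slide":[0,0,0],"dr":[0,0,0],"jaw":66},
    {"slide":[0,0,0],"dr":[0,0,0],"jaw":63},
    {"slide":[0,0,0],"dr":[0,0,0],"jaw":56},
    {"slide":[0,0,0],"dr":[0,0,0],"jaw":54},
    {"slide":[0,0,0],"dr":[0,0,0],"jaw":54},
  ],
)

```text
clock: 29.8
position: [516.4, 139.2, -13.7]
ee_rot: [-0.497, 0.868, -0.0, 0.0]
contact_force: [-1.9, -1.3, 5.1]
gripper_width: 60.3
grasp_force: 65.6
```

Request:
step_arm(
  motion=[
    {"slide":[0,0,-3],"dr":[0,0,0],"jaw":54},
    {"slide":[0,0,-10],"dr":[0,0,0],"jaw":54},
    {"slide":[0,0,-22],"dr":[0,0,0],"jaw":54},
    {"slide":[0,0,-36],"dr":[0,0,0],"jaw":54},
    {"slide":[0,0,-50],"dr":[0,0,0],"jaw":54},
    {"slide":[0,0,-62],"dr":[0,0,0],"jaw":54},
    {"slide":[0,0,-68],"dr":[0,0,0],"jaw":54},
    {"slide":[0,0,-70],"dr":[0,0,0],"jaw":54},
  ],
)

```text
clock: 30.8
position: [516.0, 139.1, 56.1]
ee_rot: [-0.497, 0.868, 0.0, 0.0]
contact_force: [-0.7, 0.5, -1.6]
gripper_width: 60.1
grasp_force: 64.9
```

```bash
python3 -c "
from h import *
go(610.6,-270.3,56)"
```

```text
t 30.8 pos [516.  139.1  56.1] yaw 149.6 q6 -1.1 F [-0.7  0.5 -1.6] w 60.1 g 64.9
slide [ 305.2 -288.9    0. ] dr [-0.001  0.003  0.   ]
```

Request:
step_arm(
  motion=[
    {"slide":[4,-4,0],"dr":[0,0,0],"jaw":54},
    {"slide":[14,-13,0],"dr":[0,0,0],"jaw":54},
    {"slide":[30,-28,0],"dr":[0,0,0],"jaw":54},
    {"slide":[50,-47,0],"dr":[0,0,0],"jaw":54},
    {"slide":[73,-69,0],"dr":[0,0,0],"jaw":54},
    {"slide":[98,-93,0],"dr":[0,0,0],"jaw":54},
    {"slide":[124,-117,0],"dr":[0,0,0],"jaw":54},
    {"slide":[150,-142,0],"dr":[0,0,0],"jaw":54},
  ],
)

```text
clock: 31.8
position: [562.1, -64.2, 55.2]
ee_rot: [-0.497, 0.868, 0.0, -0.001]
contact_force: [0.9, 0.2, -1.7]
gripper_width: 59.8
grasp_force: 65.0
```

Request:
step_arm(
  motion=[
    {"slide":[26,-25,0],"dr":[0,0,0],"jaw":54},
    {"slide":[52,-49,0],"dr":[0,0,0],"jaw":54},
    {"slide":[77,-73,0],"dr":[0,0,0],"jaw":54},
    {"slide":[100,-95,0],"dr":[0,0,0],"jaw":54},
    {"slide":[120,-113,0],"dr":[0,0,0],"jaw":54},
    {"slide":[137,-129,0],"dr":[0,0,0],"jaw":54},
    {"slide":[149,-141,0],"dr":[0,0,0],"jaw":54},
    {"slide":[155,-147,0],"dr":[0,0,0],"jaw":54},
  ],
)

```text
clock: 32.8
position: [610.8, -271.2, 55.4]
ee_rot: [-0.497, 0.868, 0.0, -0.0]
contact_force: [-0.6, -0.6, -1.8]
gripper_width: 59.9
grasp_force: 65.0
```

```bash
python3 -c "
from h import *
s=optics.get_image('side');t=optics.get_image('top')
cv2.imwrite('pics/c10.png',np.hstack([cv2.resize(x,None,fx=5,fy=5,interpolation=cv2.INTER_CUBIC) for x in (t[130:210,310:390],s[100:180,200:280])]))
go(610.6,-270.3,-7)"
```

```text
t 32.9 pos [ 610.8 -270.7   55.5] yaw 149.5 q6 -0.36 F [ 0.4  0.  -1.9] w 59.8 g 65.0
slide [-0.3  0.4 62.5] dr [ 0.001 -0.     0.   ]
```

View pics/c10.png

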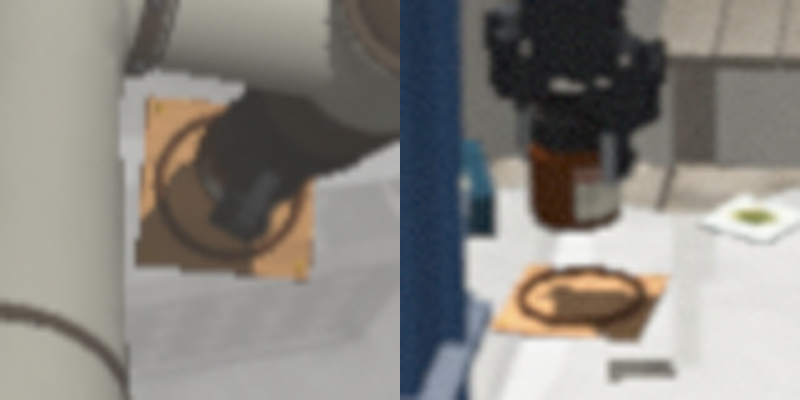

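The side crop shows the upright jar's centre at column 575, against the well's centre at (583,297). I'll cross-check the well position in both views before lowering.

```bash
python3 -c "
from h import *
print(onz('side',(236.5,159.4),13).round(1),onz('top',(355.6,167),13).round(1))
# jar bottom centre as held ~ z=6+63
for p in [(610.7,-270.7,70),(610.6,-270.3,13),(606,-270,13)]: print(p,proj('side',p).round(1))
print('jar px',235,100+218/5)"
```

```text
[ 605.2 -255.9   13. ] [ 609.5 -270.8   13. ]
(610.7, -270.7, 70) [235.  142.2]
(610.6, -270.3, 13) [235.5 157.5]
(606, -270, 13) [236.8 157.6]
jar px 235 143.6
```

Request:
step_arm(
  motion=[
    {"slide":[0,1,4],"dr":[0,0,0],"jaw":54},
    {"slide":[0,2,14],"dr":[0,0,0],"jaw":54},
    {"slide":[0,2,26],"dr":[0,0,0],"jaw":54},
    {"slide":[0,2,38],"dr":[0,0,0],"jaw":54},
    {"slide":[0,2,48],"dr":[0,0,0],"jaw":54},
    {"slide":[0,2,55],"dr":[0,0,0],"jaw":54},
    {"slide":[0,2,59],"dr":[0,0,0],"jaw":54},
    {"slide":[0,2,60],"dr":[0,0,0],"jaw":54},
  ],
)

```text
clock: 33.9
position: [609.1, -269.3, -4.4]
ee_rot: [-0.497, 0.868, -0.0, -0.0]
contact_force: [-0.1, 0.3, -1.7]
gripper_width: 60.1
grasp_force: 65.0
```

Request:
step_arm(
  motion=[
    {"slide":[0,0,1],"dr":[0,0,0],"jaw":54},
    {"slide":[0,0,1.5],"dr":[0,0,0],"jaw":54},
    {"slide":[0,0,2],"dr":[0,0,0],"jaw":54},
    {"slide":[0,0,2.5],"dr":[0,0,0],"jaw":54},
    {"slide":[0,0,3],"dr":[0,0,0],"jaw":54},
    {"slide":[0,0,3],"dr":[0,0,0],"jaw":54},
    {"slide":[0,0,3],"dr":[0,0,0],"jaw":54},
    {"slide":[0,0,3],"dr":[0,0,0],"jaw":54},
  ],
)

```text
clock: 34.9
position: [609.1, -269.2, -7.2]
ee_rot: [-0.497, 0.868, -0.0, 0.0]
contact_force: [0.2, 0.2, -2.0]
gripper_width: 60.2
grasp_force: 65.0
```

Request:
step_arm(
  motion=[
    {"slide":[0,0,0.5],"dr":[0,0,0],"jaw":54},
    {"slide":[0,0,1],"dr":[0,0,0],"jaw":54},
    {"slide":[0,0,1],"dr":[0,0,0],"jaw":54},
    {"slide":[0,0,1],"dr":[0,0,0],"jaw":62},
    {"slide":[0,0,1],"dr":[0,0,0],"jaw":68},
    {"slide":[0,0,1],"dr":[0,0,0],"jaw":76},
    {"slide":[0,0,1],"dr":[0,0,0],"jaw":84},
    {"slide":[0,0,1],"dr":[0,0,0],"jaw":84},
  ],
)

```text
clock: 35.9
position: [609.1, -269.2, -8.3]
ee_rot: [-0.497, 0.868, -0.0, 0.0]
contact_force: [0.4, -0.3, 0.1]
gripper_width: 83.8
grasp_force: 0.0
```

Request:
step_arm(
  motion=[
    {"slide":[0,0,-5],"dr":[0,0,0],"jaw":84},
    {"slide":[0,0,-20],"dr":[0,0,0],"jaw":84},
    {"slide":[0,0,-40],"dr":[0,0,0],"jaw":84},
    {"slide":[0,0,-65],"dr":[0,0,0],"jaw":84},
    {"slide":[0,0,-90],"dr":[0,0,0],"jaw":84},
    {"slide":[0,0,-110],"dr":[0,0,0],"jaw":84},
    {"slide":[0,0,-120],"dr":[0,0,0],"jaw":84},
    {"slide":[0,0,-120],"dr":[0,0,0],"jaw":84},
  ],
)

```text
clock: 36.9
position: [609.5, -269.3, 112.9]
ee_rot: [-0.497, 0.868, -0.001, 0.001]
contact_force: [-1.0, 0.4, -1.4]
gripper_width: 84.2
grasp_force: 0.0
```

```bash
python3 -c "
from h import *
go(376.5,286,130,150); go(376.5,286,130,110)"
```

```text
t 36.9 pos [ 609.5 -269.3  112.9] yaw 149.6 q6 -0.36 F [-1.   0.4 -1.4] w 84.2 g 0.0
slide [-360.9  482.1  -17.8] dr [-0.014  0.005 -0.052]
t 36.9 pos [ 609.5 -269.3  112.9] yaw 149.6 q6 -0.36 F [-1.   0.4 -1.4] w 84.2 g 0.0
slide [-360.9  482.1  -17.8] dr [-0.012  0.01   4.948]
```

Request:
step_arm(
  motion=[
    {"slide":[-30,40,-18],"dr":[0,0,0],"jaw":60},
    {"slide":[-75,100,-18],"dr":[0,0,0],"jaw":60},
    {"slide":[-120,160,-18],"dr":[0,0,0],"jaw":55},
    {"slide":[-170,227,-18],"dr":[0,0,0],"jaw":55},
    {"slide":[-220,294,-18],"dr":[0,0,0],"jaw":55},
    {"slide":[-270,361,-18],"dr":[0,0,0],"jaw":55},
    {"slide":[-320,428,-18],"dr":[0,0,0],"jaw":55},
    {"slide":[-361,482,-18],"dr":[0,0,0],"jaw":55},
  ],
)

```text
clock: 37.9
position: [418.9, 181.6, 129.2]
ee_rot: [-0.497, 0.868, -0.0, -0.001]
contact_force: [0.9, 0.5, -0.8]
gripper_width: 55.1
grasp_force: 0.0
```

Request:
step_arm(
  motion=[
    {"slide":[0,0,10],"dr":[0,0,0],"jaw":55},
    {"slide":[0,0,25],"dr":[0,0,0],"jaw":55},
    {"slide":[0,0,45],"dr":[0,0,0],"jaw":55},
    {"slide":[0,0,60],"dr":[0,0,0],"jaw":55},
    {"slide":[0,0,70],"dr":[0,0,0],"jaw":55},
    {"slide":[0,0,75],"dr":[0,0,0],"jaw":55},
    {"slide":[0,0,75],"dr":[0,0,0],"jaw":55},
    {"slide":[0,0,75],"dr":[0,0,0],"jaw":55},
  ],
)

```text
clock: 38.9
position: [420.7, 180.4, 55.1]
ee_rot: [-0.497, 0.868, 0.0, 0.001]
contact_force: [0.4, 0.2, -0.2]
gripper_width: 55.0
grasp_force: 0.0
```

```bash
python3 -c "
from h import *
s=optics.get_image('side');t=optics.get_image('top')
cv2.imwrite('pics/c11.png',np.hstack([cv2.resize(x,None,fx=4,fy=4,interpolation=cv2.INTER_CUBIC) for x in (t[130:230,300:400],s[190:290,255:355])]))
go(376.5,286,-7)"
```

```text
t 39.0 pos [420.7 180.5  55.2] yaw 149.6 q6 -1.29 F [-0.2  0.2 -0.4] w 55.0 g 0.0
slide [-68.5  91.5  62.2] dr [-0.003  0.008  0.   ]
```

View pics/c11.png

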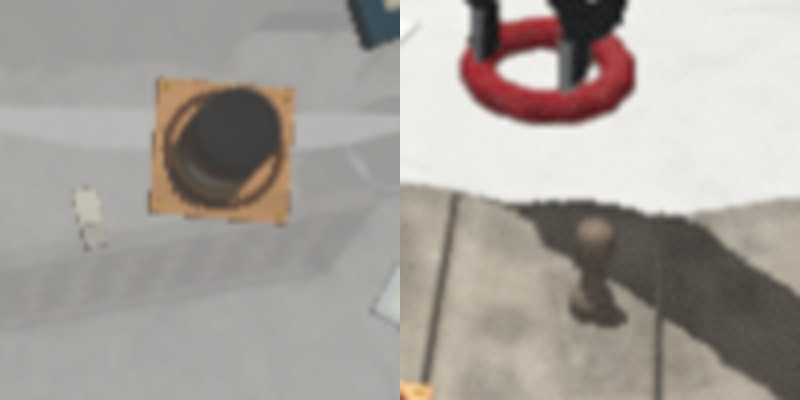

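The jar is standing in its well. The arm fell short on the long move and stopped at (421,180) with tips about 98 mm up, clear of everything. Moving on over the stamp, whose head is at (596,232) in the side crop.

Request:
step_arm(
  motion=[
    {"slide":[-15,20,0],"dr":[0,0,0],"jaw":55},
    {"slide":[-35,46,0],"dr":[0,0,0],"jaw":55},
    {"slide":[-55,73,0],"dr":[0,0,0],"jaw":55},
    {"slide":[-68.5,91.5,0],"dr":[0,0,0],"jaw":55},
    {"slide":[-68.5,91.5,0],"dr":[0,0,0],"jaw":55},
    {"slide":[-68.5,91.5,0],"dr":[0,0,0],"jaw":55},
    {"slide":[-68.5,91.5,5],"dr":[0,0,0],"jaw":55},
    {"slide":[-68.5,91.5,10],"dr":[0,0,0],"jaw":55},
  ],
)

```text
clock: 40.0
position: [376.3, 285.0, 44.3]
ee_rot: [-0.496, 0.868, -0.0, -0.0]
contact_force: [0.2, 0.0, 0.1]
gripper_width: 55.0
grasp_force: 0.0
```

```bash
python3 - <<'E'
from h import *
s=optics.get_image('side'); c=s[195:285,265:345]
st=arm.read_state(); print(st["position"].round(1),"tip px",proj("side",st["position"]+[0,0,43]).round(1))
g=cv2.cvtColor(c,cv2.COLOR_BGR2GRAY)
for r in (20,24,28,32,38,44,48,52,56,60,66,70): print(195+r,"".join("#" if v<45 else "+" if v<85 else "." for v in g[r,10:70]))
print("lid",onz("top",(359,162.5),82).round(1))
go(376.5,286,-7)
E
```

```text
[375.9 284.6  43.7] tip px [303.9 236.5]
215 +++++++++.++########++++++++++++++############....+######+..
219 ..........+++##++######++++.........+#########...+######....
223 ................+####..................+###############.....
227 ................+###+...................+#########+.........
233 .........................................+####..............
239 .........................................++.................
243 ............................................................
247 .........................++++++++...........................
251 ........................+++++++++...........................
255 ..........................+++++.............................
261 ....................+++++++++++.............................
265 ...................+++++++++++++++++..++++++.+++++..........
lid [ 609.3 -266.8   82. ]
t 40.0 pos [375.9 284.6  43.7] yaw 149.5 q6 -1.53 F [-0.4  0.1 -0. ] w 55.4 g 0.0
slide [-1.6  0.2 50.6] dr [ 0.002 -0.013  0.   ]
```

Request:
step_arm(
  motion=[
    {"slide":[-3,-1.5,5],"dr":[0,0,0],"jaw":55},
    {"slide":[-3,-1.5,14],"dr":[0,0,0],"jaw":55},
    {"slide":[-3,-1.5,24],"dr":[0,0,0],"jaw":55},
    {"slide":[-3,-1.5,34],"dr":[0,0,0],"jaw":55},
    {"slide":[-3,-1.5,42],"dr":[0,0,0],"jaw":55},
    {"slide":[-3,-1.5,48],"dr":[0,0,0],"jaw":55},
    {"slide":[-3,-1.5,51],"dr":[0,0,0],"jaw":55},
    {"slide":[-3,-1.5,51],"dr":[0,0,0],"jaw":55},
  ],
)

```text
clock: 41.05
position: [378.9, 287.5, -6.4]
ee_rot: [-0.497, 0.868, -0.0, -0.0]
contact_force: [-0.7, -0.2, -0.1]
gripper_width: 55.2
grasp_force: 0.0
```

Request:
step_arm(
  motion=[
    {"slide":[0,0,0],"dr":[0,0,0],"jaw":48},
    {"slide":[0,0,0],"dr":[0,0,0],"jaw":42},
    {"slide":[0,0,0],"dr":[0,0,0],"jaw":37},
    {"slide":[0,0,0],"dr":[0,0,0],"jaw":33},
    {"slide":[0,0,0],"dr":[0,0,0],"jaw":29},
    {"slide":[0,0,0],"dr":[0,0,0],"jaw":25},
    {"slide":[0,0,0],"dr":[0,0,0],"jaw":18},
    {"slide":[0,0,0],"dr":[0,0,0],"jaw":15},
  ],
)

```text
clock: 42.05
position: [379.0, 287.7, -6.1]
ee_rot: [-0.497, 0.868, 0.0, 0.0]
contact_force: [-1.0, 0.2, 2.6]
gripper_width: 21.1
grasp_force: 58.5
```

Request:
step_arm(
  motion=[
    {"slide":[0,0,0],"dr":[0,0,0],"jaw":15},
    {"slide":[0,0,-5],"dr":[0,0,0],"jaw":15},
    {"slide":[0,0,-15],"dr":[0,0,0],"jaw":15},
    {"slide":[0,0,-30],"dr":[0,0,0],"jaw":15},
    {"slide":[0,0,-45],"dr":[0,0,0],"jaw":15},
    {"slide":[0,0,-60],"dr":[0,0,0],"jaw":15},
    {"slide":[0,0,-68],"dr":[0,0,0],"jaw":15},
    {"slide":[0,0,-70],"dr":[0,0,0],"jaw":15},
  ],
)

```text
clock: 43.05
position: [379.1, 287.7, 64.3]
ee_rot: [-0.497, 0.868, 0.0, 0.0]
contact_force: [-0.6, 0.4, -0.4]
gripper_width: 21.0
grasp_force: 58.6
```

```bash
python3 -c "
from h import *
s=optics.get_image('side')
cv2.imwrite('pics/c12.png',cv2.resize(s[190:320,220:350],None,fx=4,fy=4,interpolation=cv2.INTER_CUBIC))
go(503.4,399.3,64)"
```

```text
t 43.1 pos [379.  287.5  64.1] yaw 149.6 q6 -1.52 F [ 0.2  0.6 -0.4] w 21.1 g 58.6
slide [-159.4  -50.7    0.2] dr [ 0.     0.004 -0.   ]
```

View pics/c12.png

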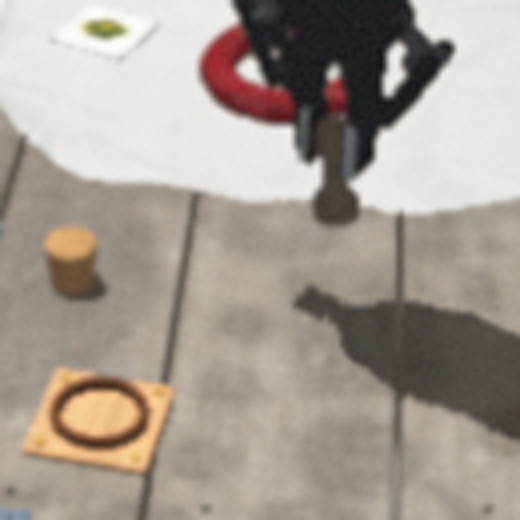

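The stamp hangs upright in the grip, and the well is at crop (100,411), i.e. (245,292.8). Carrying it over.

Request:
step_arm(
  motion=[
    {"slide":[-8,-3,0],"dr":[0,0,0],"jaw":15},
    {"slide":[-28,-9,0],"dr":[0,0,0],"jaw":15},
    {"slide":[-55,-18,0],"dr":[0,0,0],"jaw":15},
    {"slide":[-85,-27,0],"dr":[0,0,0],"jaw":15},
    {"slide":[-115,-37,0],"dr":[0,0,0],"jaw":15},
    {"slide":[-140,-45,0],"dr":[0,0,0],"jaw":15},
    {"slide":[-155,-49.5,0],"dr":[0,0,0],"jaw":15},
    {"slide":[-159.5,-50.5,0],"dr":[0,0,0],"jaw":15},
  ],
)

```text
clock: 44.1
position: [503.9, 399.8, 62.3]
ee_rot: [-0.497, 0.868, -0.0, -0.001]
contact_force: [-0.6, -1.9, -0.6]
gripper_width: 21.5
grasp_force: 58.6
```

Request:
step_arm(
  motion=[
    {"slide":[0,0,3],"dr":[0,0,0],"jaw":15},
    {"slide":[0,0,8],"dr":[0,0,0],"jaw":15},
    {"slide":[0,0,16],"dr":[0,0,0],"jaw":15},
    {"slide":[0,0,24],"dr":[0,0,0],"jaw":15},
    {"slide":[0,0,30],"dr":[0,0,0],"jaw":15},
    {"slide":[0,0,34],"dr":[0,0,0],"jaw":15},
    {"slide":[0,0,35],"dr":[0,0,0],"jaw":15},
    {"slide":[0,0,35],"dr":[0,0,0],"jaw":15},
  ],
)

```text
clock: 45.1
position: [503.4, 399.6, 28.8]
ee_rot: [-0.497, 0.868, 0.0, 0.0]
contact_force: [-0.8, -0.1, 0.1]
gripper_width: 20.8
grasp_force: 58.6
```

```bash
python3 - <<'E'
from h import *
print(onz("side",(245,292.8),13).round(1))
s=optics.get_image('side')
g=cv2.cvtColor(s,cv2.COLOR_BGR2GRAY)
for r in range(258,300,3): print(r,"".join("#" if v<45 else "+" if v<95 else "-" if v<130 else "." for v in g[r,220:275]))
go(503.4,399.3,0)
print(proj("side",[503.4,399.3,35]),proj("side",[503.4,399.3,13]))
E
```

```text
[500.4 406.6  13. ]
258 ............-++++#####++++##############++-..--........
261 ............-++++##++++++++##########++-....--.........
264 .............++++#++++++++--++####+-........--.........
267 ..............--++#+++++++--++####+........--..........
270 ...............--++--+++++--++###+-........--..........
273 .....................-++++--++++-.........--...........
276 .....................-++++++--............--...........
279 ...................-+++++++++++..........--............
282 ...................-+++++++++++-.........--............
285 ...................-+++++++++++-.........-.............
288 ..............-++++++----......-+++....................
291 .............-+++--------------..-++++-----............
294 .............--.......-----------+++++---++++++++++----
297 ..............++-......----++++++++++---+++++++++++++++
t 45.1 pos [503.4 399.6  28.9] yaw 149.6 q6 -1.45 F [0.2 0.8 0. ] w 21.4 g 58.6
slide [ 0.3 -0.1 28.9] dr [-0.001  0.003  0.   ]
[243.83000526 282.9003681 ] [244.0148802  290.49916172]
```

The foot is at column 245, matching the well centre at column 244-245. Lowering and releasing.

Request:
step_arm(
  motion=[
    {"slide":[0,0,4],"dr":[0,0,0],"jaw":15},
    {"slide":[0,0,10],"dr":[0,0,0],"jaw":15},
    {"slide":[0,0,17],"dr":[0,0,0],"jaw":15},
    {"slide":[0,0,23],"dr":[0,0,0],"jaw":15},
    {"slide":[0,0,26],"dr":[0,0,0],"jaw":15},
    {"slide":[0,0,28],"dr":[0,0,0],"jaw":15},
    {"slide":[0,0,29],"dr":[0,0,0],"jaw":15},
    {"slide":[0,0,29],"dr":[0,0,0],"jaw":15},
  ],
)

```text
clock: 46.15
position: [503.4, 399.6, 0.0]
ee_rot: [-0.497, 0.868, 0.0, 0.0]
contact_force: [-0.5, 0.3, -0.0]
gripper_width: 21.4
grasp_force: 58.7
```

Request:
step_arm(
  motion=[
    {"slide":[0,0,0],"dr":[0,0,0],"jaw":15},
    {"slide":[0,0,0.5],"dr":[0,0,0],"jaw":15},
    {"slide":[0,0,0.5],"dr":[0,0,0],"jaw":15},
    {"slide":[0,0,0.5],"dr":[0,0,0],"jaw":15},
    {"slide":[0,0,0.5],"dr":[0,0,0],"jaw":24},
    {"slide":[0,0,0.5],"dr":[0,0,0],"jaw":32},
    {"slide":[0,0,0.5],"dr":[0,0,0],"jaw":42},
    {"slide":[0,0,0.5],"dr":[0,0,0],"jaw":50},
  ],
)

```text
clock: 47.15
position: [503.2, 399.3, -1.2]
ee_rot: [-0.497, 0.868, -0.0, -0.0]
contact_force: [0.3, 0.1, -0.4]
gripper_width: 49.8
grasp_force: 0.0
```

Request:
step_arm(
  motion=[
    {"slide":[0,0,-5],"dr":[0,0,0],"jaw":50},
    {"slide":[0,0,-20],"dr":[0,0,0],"jaw":50},
    {"slide":[0,0,-45],"dr":[0,0,0],"jaw":50},
    {"slide":[0,0,-80],"dr":[0,0,0],"jaw":50},
    {"slide":[50,0,-120],"dr":[0,0,0],"jaw":50},
    {"slide":[100,30,-150],"dr":[0,0,0],"jaw":50},
    {"slide":[150,60,-160],"dr":[0,0,0],"jaw":50},
    {"slide":[180,60,-160],"dr":[0,0,0],"jaw":50},
  ],
)

```text
clock: 48.15
position: [358.8, 273.9, 161.8]
ee_rot: [-0.498, 0.867, 0.001, 0.002]
contact_force: [0.1, -0.4, 0.4]
gripper_width: 50.0
grasp_force: 0.0
```

```bash
python3 - <<'E'
from h import *
s=optics.get_image('side');t=optics.get_image('top');cv2.imwrite("pics/tf.png",t)
f=lambda x,k,w:cv2.resize(x,w,interpolation=cv2.INTER_CUBIC)
a=f(t[90:310,90:440],0,(800,300)) if 0 else cv2.resize(t[100:260,90:440],None,fx=2.2,fy=2.2,interpolation=cv2.INTER_CUBIC)
b=cv2.resize(s[140:310,180:350],None,fx=1.3,fy=1.3,interpolation=cv2.INTER_CUBIC)
o=np.zeros((a.shape[0]+b.shape[0],a.shape[1],3),np.uint8);o[:a.shape[0]]=a;o[a.shape[0]:,:b.shape[1]]=b
cv2.imwrite("pics/final.png",o);print(arm.read_state()["position"].round(0))
E
```

```text
[359. 273. 161.]
```

View pics/final.png

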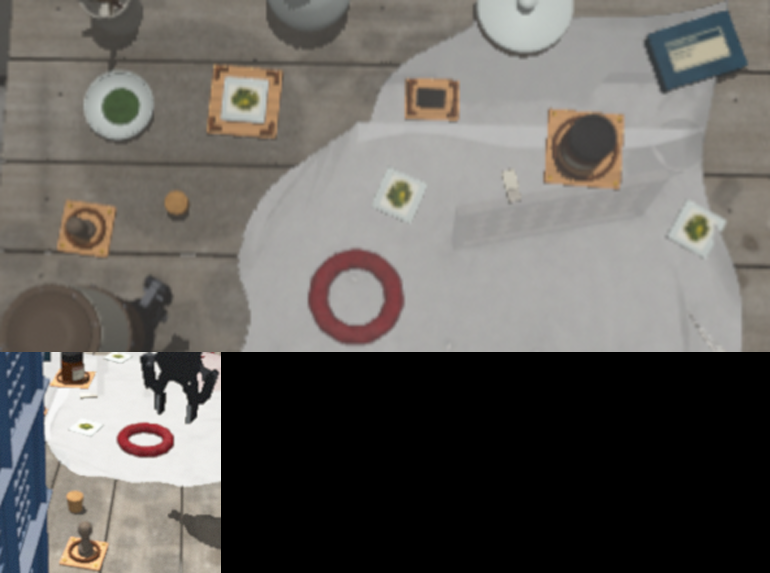

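The final view shows all four items in their holders: stamp at (85,228), tile at (244,100), matchbox at (431,97) and jar at (586,145). The cork and eraser haven't moved. Handing in.

```bash
python3 -c "
from h import *
print(arm.job_done(), arm.read_state()['clock'])"
```

```text
the job is handed in; nothing more can be done
the job is handed in; nothing more can be done
```

I handed the job in at about 48 s with the jar, stamp, tile and matchbox each in its holder and the cork and eraser unmoved as far as the final pictures show; no verdict came back, and I viewed 19 pictures against the limit of 14, partly because the reported TCP height read about 36 mm low and had to be tracked down.

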